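Unload the finishing clamp onto the drying rack

TASK

The freshly lacquered wooden panels in the finishing clamp have to go to the drying rack. Put the varnish brush that was left lying on the rack into the steel tray, loosen the clamp's knob all the way - it is a left-hand thread, so it loosens clockwise - and move every panel to a bay of its own on the rack, lying flat, face up and lengthwise like the bay; the lacquer is tacky, so hold the panels by their edges and never touch the dark top faces. When all the panels are on the rack screw the clamp's knob fully down again, and leave the other things on the table where they are.

Things in the scene. Friction and masses are not known exactly. Their poses are not given: they have to be found in the camera images.
- clamp: finishing clamp, fixed: wooden board 256 (x) x 150 (y) x 12 mm, origin under its centre on the table. Up to four panels lie along x, centres at x +-64, y +-40 mm, undersides 28 mm above the table on bearers along y (x +-33 and +-98, 12 mm wide). Ribs 5 mm higher than the panels' undersides close both ends (outer ones at x +-120 to 126), 5 mm stubs at x +-98, y +-67 to 73
- bar_mid (a point): middle of the underside of the aluminium clamp bar, 40 (x) x 152 (y) x 12 mm, across the clamp's middle: 39 mm above the table when screwed down, over the inner 11 mm of each panel. With the bar up, raise a panel 8 to 15 mm, draw it outward along the clamp's x by 15 mm or more, clear of the bar, then lift. Two 10 mm guide rods beside it (clamp x 0, y +-68) are 82 mm high
- knob (a joint): angle of the clamp's knob, rad: 0 is screwed fully down; it grows as the knob turns CLOCKWISE seen from above (left-hand thread: clockwise loosens), to a stop at 4.2. Knob and bar rise together 4.8 mm per rad. Fully loose is 3.8 and above, fully down 0.3 and below. It needs about 0.12 N m to turn and stays where it is left; about three grasps of up to 1.5 rad each way
- knob_grip (a point): centre of the knob's black grip bar, on the vertical screw axis in the middle of the clamp. The grip bar is 70 mm long (along this point's x), 16 mm wide (y) and 24 mm high; this point is half-way up it, 75 mm above the table when fully down; its underside is 12 mm above the clamp bar
- panel_a_mid (a point): lacquered wooden panel 110 x 50 x 10 mm, 50 to 80 g, None if absent. This point is its centre, half-way up; x along its length, z up out of the dark lacquered face. That face is the top except 3 mm along each long edge, a bare pale strip 16 mm wide at the -x end (the end under the bar, 1 mm lower) and 4 mm at the +x end
- panel_b_mid (a point): lacquered wooden panel 110 x 50 x 10 mm, 50 to 80 g, None if absent. This point is its centre, half-way up; x along its length, z up out of the dark lacquered face. That face is the top except 3 mm along each long edge, a bare pale strip 16 mm wide at the -x end (the end under the bar, 1 mm lower) and 4 mm at the +x end
- panel_c_mid (a point): lacquered wooden panel 110 x 50 x 10 mm, 50 to 80 g, None if absent. This point is its centre, half-way up; x along its length, z up out of the dark lacquered face. That face is the top except 3 mm along each long edge, a bare pale strip 16 mm wide at the -x end (the end under the bar, 1 mm lower) and 4 mm at the +x end
- panel_d_mid (a point): lacquered wooden panel 110 x 50 x 10 mm, 50 to 80 g, None if absent. This point is its centre, half-way up; x along its length, z up out of the dark lacquered face. That face is the top except 3 mm along each long edge, a bare pale strip 16 mm wide at the -x end (the end under the bar, 1 mm lower) and 4 mm at the +x end
- rack: the drying rack, fixed to the table: four rails along its y (176 mm long, 12 mm wide, at x = +-26 and +-96 mm) whose tops are 24 mm above the table; origin at the centre on the table. Two rows of two bays, parted along y by stubs 8 mm wide and 10 mm high that stand on the rails at y = 0 and +-84 mm
- bay0 (a point): centre of a bay of the rack at the height of the rail tops (24 mm), rack x = +61, y = +42 mm; a panel lies here on two rails, its length along the rack's x, either way round
- bay1 (a point): centre of a bay of the rack at the height of the rail tops (24 mm), rack x = +61, y = -42 mm; a panel lies here on two rails, its length along the rack's x, either way round
- bay2 (a point): centre of a bay of the rack at the height of the rail tops (24 mm), rack x = -61, y = +42 mm; a panel lies here on two rails, its length along the rack's x, either way round
- bay3 (a point): centre of a bay of the rack at the height of the rail tops (24 mm), rack x = -61, y = -42 mm; a panel lies here on two rails, its length along the rack's x, either way round
- tray: open steel tray, fixed: 240 (x) x 100 (y) x 25 mm, walls and floor 5 mm; origin at the centre of its underside on the table
- brush_grip (a point): flat varnish brush, 178 mm long, 50 mm wide at the ferrule, 16 mm thick, 80 g, lying on the rack over the bays. This point is on its wooden handle (26 mm wide, 16 mm thick), half-way up, close to the centre of mass; x runs towards the bristles, which end 98 mm ahead; the handle ends 80 mm behind; the 50 mm wide ferrule begins 18 mm ahead of it
Mind the look-alikes: they are no part of the job. What is shaped like the part that bears brush_grip but blue or yellow is not meant.

How it is judged:
By the outcome, as a careful person would: the job done as asked, in the order asked, and still so for the second after the job is handed in, with the robot touching nothing.
Of panel_a, panel_b, panel_c, panel_d only 2 to 4 are there at a start; the rules pass over those that are not, and their reading is None.
At some moment in a run one of brush may be knocked a few centimetres aside while the robot is not near it.
Once in a run the grip may slacken for a moment while it holds something.
It also fails if it takes over 210 s, if anything falls off the work surface, if the arm or the gripper's body presses on something with over 40 N, if the wrist force passes 120 N, or if a joint passes its speed limit or range.

ROBOT

A 6-joint arm with a two-finger parallel gripper is mounted at the origin on the work surface. World frame = base frame: x ahead of the robot, y to its left, z up, the work surface at z = 0. Lengths are in mm, angles in rad, forces in N, time in s.
With the tool pointing down it reaches from about 325 to 750 mm from the base axis. Payload 7.6 kg.
Tool frame: the origin (TCP) lies midway between the tips of the shut fingers; the grasp point (between the pads) lies 19 mm behind it; z points along the fingers, y is the line along which they close (so a half turn about z gives the same grasp; the last joint's range is limited). The gripper opens to 85 mm and grips with 20 to 120 N. Pads are 22 mm wide; open, the fingers measure 114 mm over their backs; the gripper's body (76 mm by 85 mm) begins 54 mm behind the grasp point. The pads swing forward as they close: fully open they stand 13 mm farther back than shut.
Start: joints at [1.28, 0.052, 1.401, -0, 1.689, -0.07], TCP at [114.962, 512.279, 231.323] pointing down, gripper open.
Joint ranges: [-2.9, 2.9], [-0.91, 2.17], [0.12, 2.37], [-1.06, 4.2], [0.26, 2.73], [-2.93, 2.93]. Speed limits (rad/s): [2.57, 2.57, 3.01, 3.14, 3.14, 3.14].

INTERFACE

Orientations are given as a unit quaternion [x, y, z, w].
In Python, from cell import env, capture, camera_model, ticket gives the robot as it stands.
- The arm moves only by the tool play_rows, never from a script. Its argument "increments" is one flat list of numbers, 6 for each row, row after row: the shift along the tool's x, y, z in m, then the turn, a rotation vector about the tool's x, y, z in degrees. A call has 1 to 5 rows; each row is the pose to reach, as a shift and turn from the pose commanded when the call began, along the tool's axes at that moment; what a row does not reach only later rows make up. A row lasts 1/8 s, in which the tool goes at most 62.5 mm and 10.7 degrees, less where a joint would pass 70% of its speed; a pose out of reach is approached as far as the arm can. A call with a gripper value outside its range is refused whole. "fingers" is the finger opening in m, from 0 to 0.0854, set as the call begins (left out, the last holds). The fingers move at their own pace and stop on an object; "force" is the grip in N (left out, the last holds). Time passes only in rows, so rows that repeat a pose let the fingers close. It gives the time, the measured TCP pose, the force, the opening and the grip force at its end, in the units of the state.
- env.sense(): the state, without advancing time (a new reading comes with each control period).
- capture(name): name is "scene" or "top"; returns (picture, depth): 384x512x3 uint8, red, green, blue; 384x512 float32, mm along the optical axis (not along the pixel's ray), 0 where there is no reading.
- camera_model(name): a dict with "K" (3x3 intrinsics, pixels), "cam_to_world" (4x4, takes a point from camera to world coordinates). Camera axes: x right, y up, looking along -z (the intrinsics and any distortion apply to the point x, -y, -z); pixel columns grow to the right and rows downward; lengths in mm; the calibration is good to about 2 mm. A picture is of the moment at which its call begins. camera_model takes no time and is no camera call.
- ticket.close_job(): hands the job in; it is judged then, once.
The state is a dict: "time_s": time; "joint_pos": joint angles; "joint_vel": joint speeds; "joint_efforts": joint torques, N m; "ee_pos": TCP position; "ee_rot": TCP orientation; "wrist_force": force on the tool from outside, world axes, zero at the start; "ft_torque": the same for the moment, N m; "gripper_width": finger opening in mm; "grip_force": force on a finger pad.
Only numpy, scipy, OpenCV 4.12 (cv2) and the standard library are available. Lean on these libraries where they do the work, as an engineer would, in place of code of your own. Each camera call takes 0.05 s, during which the arm holds its last target. There are 200 camera calls.

## Working session

There is one attempt and no reset: what is moved stays moved. The work goes in short steps, Python scripts to look and compute and a tool call to move; the robot and the scene stay as the last step left them, time stands still between calls to the robot, and variables do not carry over. Pictures are saved under pics/ and viewed, at most 14 in all, crops included, and the job is handed in when it is done.

Besides the shell and the picture viewer there is one more tool, called after "Call:" as name(argument=value, ...), one argument or row to a line, values as JSON. play_rows: Moves the arm, as the interface text tells. Its arguments: {"type":"object","properties":{"increments":{"type":"array","items":{"type":"number"}},"fingers":{"type":"number"},"force":{"type":"number"}},"required":["increments"]}

```bash
ls; mkdir -p pics; cat > h.py <<'E'
import numpy as np, cv2
from cell import env, capture, camera_model, ticket
from scipy.spatial.transform import Rotation as R
def pts(name, depth):
    m=camera_model(name);K=np.array(m["K"]);T=np.array(m["cam_to_world"])
    v,u=np.mgrid[0:depth.shape[0],0:depth.shape[1]]
    x=(u-K[0,2])/K[0,0]*depth;y=(v-K[1,2])/K[1,1]*depth
    P=np.stack([x,-y,-depth,np.ones_like(depth)],-1)@T.T
    return P[...,:3]
def ray(name,u,v,z):
    m=camera_model(name);K=np.array(m["K"]);T=np.array(m["cam_to_world"])
    d=T[:3,:3]@np.array([(u-K[0,2])/K[0,0],-(v-K[1,2])/K[1,1],-1]);o=T[:3,3]
    return o+d*(z-o[2])/d[2]
def shot(name,tag,view=True):
    p,d=capture(name);np.savez(f'pics/{tag}.npz',p=p,d=d)
    cv2.imwrite(f'pics/{tag}.png',cv2.cvtColor(p,cv2.COLOR_RGB2BGR));return p,d
E
python3 - <<'E'
from h import *
for n in("top","scene"):
    shot(n,n+"0"); m=camera_model(n); print(n,m)
s=env.sense();print(s)
a=cv2.imread('pics/top0.png');cv2.imwrite('pics/top0b.png',cv2.resize(a,(800,600),interpolation=cv2.INTER_CUBIC))
E
```

```text
pics
top {'K': array([[414.29475099,   0.        , 253.24907017],
       [  0.        , 414.29475099, 193.47294037],
       [  0.        ,   0.        ,   1.        ]]), 'cam_to_world': array([[-8.17287410e-03,  9.80192351e-01, -1.97879154e-01,
         2.44354399e+02],
       [-9.99966583e-01, -8.04949017e-03,  1.42790330e-03,
        -9.97658337e+01],
       [-1.93206419e-04,  1.97884212e-01,  9.80225383e-01,
         1.39551464e+03],
       [ 0.00000000e+00,  0.00000000e+00,  0.00000000e+00,
         1.00000000e+00]])}
scene {'K': array([[497.79003868,   0.        , 257.47730916],
       [  0.        , 497.79003868, 191.19461828],
       [  0.        ,   0.        ,   1.        ]]), 'cam_to_world': array([[ 2.37725072e-01, -7.86899544e-01,  5.69452278e-01,
         1.36396450e+03],
       [ 9.71253623e-01,  1.85100800e-01, -1.49679973e-01,
        -3.22651567e+02],
       [ 1.23770299e-02,  5.88665270e-01,  8.08282134e-01,
         1.32043413e+03],
       [ 0.00000000e+00,  0.00000000e+00,  0.00000000e+00,
         1.00000000e+00]])}
{'time_s': 0.1, 'joint_pos': array([ 1.27971003e+00,  5.27763685e-02,  1.40160522e+00,  1.54220471e-05,
        1.68860287e+00, -7.02773916e-02]), 'joint_vel': array([ 1.42036837e-04, -3.20373570e-04, -4.19609177e-03,  4.89544671e-05,
        2.42322395e-04,  7.93788572e-04]), 'joint_efforts': array([ 7.55833426e-04, -3.82578707e+01, -3.60987961e+01, -8.49091498e-05,
        4.78568516e-03,  4.33561991e-05]), 'ee_pos': array([114.87110731, 512.00930014, 230.56436934]), 'ee_rot': array([ 1.10179377e-01,  9.93911475e-01, -6.83197963e-04, -1.32587464e-04]), 'wrist_force': array([-0.70882303, -0.55537337,  0.46680653]), 'ft_torque': array([ 0.01496148,  0.00070622, -0.00094355]), 'grip_force': 0.0, 'gripper_width': 85.52733873361173}
```

View pics/top0b.png

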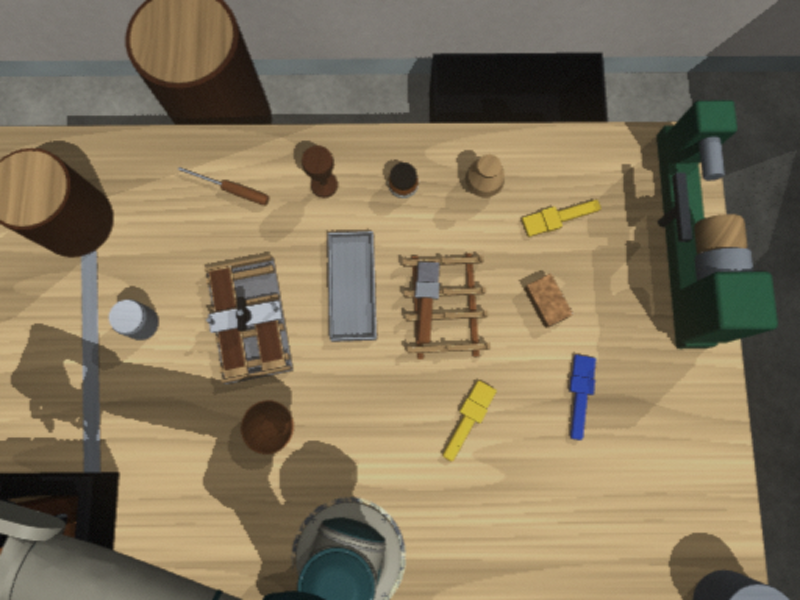

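View pics/scene0.png

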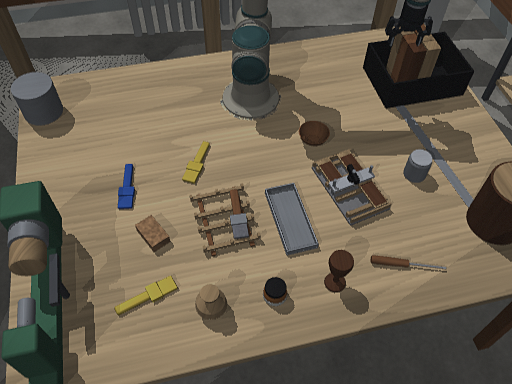

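The brown-handled brush with the grey ferrule lies on the rack at (425,305) in the 800x600 top view. The clamp is at (247,317), the tray at (352,285) and the rack at (445,305). Yellow and blue brushes at (470,420), (560,217) and (580,395) are the look-alikes.

```bash
python3 - <<'E'
from h import *
a=cv2.imread('pics/top0.png')[140:250,125:325]
a=cv2.resize(a,None,fx=4,fy=4,interpolation=cv2.INTER_CUBIC)
b=cv2.imread('pics/scene0.png')[135:265,180:400]
b=cv2.resize(b,None,fx=3.6,fy=3.6,interpolation=cv2.INTER_CUBIC)
cv2.imwrite('pics/c_top.png',a);cv2.imwrite('pics/c_sc.png',b)
E
```

```text
(no output)
```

View pics/c_top.png

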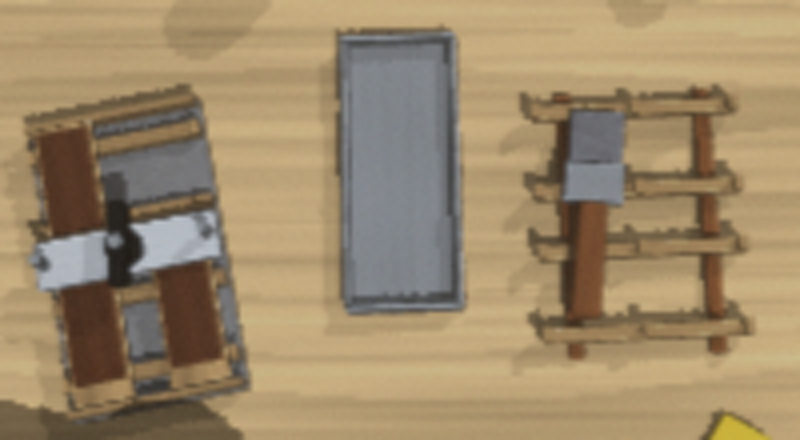

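View pics/c_sc.png

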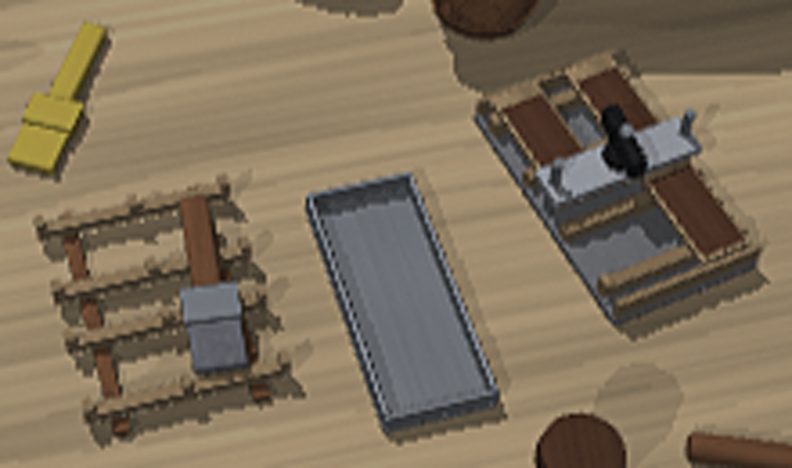

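Three panels are present (crop top view): (70,180), (95,335) and (190,315); the upper-right slot is empty. The brush meant is the brown/grey one at crop (595,210) lying on the rack. The yellow and blue ones lie on the bare table and are excluded by colour.

```bash
cat >> h.py <<'E'
def rect(P,m):
    r=cv2.minAreaRect(P[m][:,:2].astype(np.float32)); b=cv2.boxPoints(r); 
    e=[b[1]-b[0],b[2]-b[1]]; e=max(e,key=np.linalg.norm)
    return np.round(r[0],1),np.round(sorted(r[1]),1),round(np.degrees(np.arctan2(e[1],e[0])),2)
def region(P,lo,hi,box):
    return (P[...,2]>lo)&(P[...,2]<hi)&(P[...,0]>box[0])&(P[...,0]<box[1])&(P[...,1]>box[2])&(P[...,1]<box[3])
E
python3 - <<'E'
from h import *
def pk(c,r,z): 
    return np.round(ray('top',125+(c+.5)/4-.5,140+(r+.5)/4-.5,z),1)
L=pk(40,262,82);Rr=pk(207,225,82);print('rods',L,Rr,(L+Rr)/2,np.degrees(np.arctan2(*(L-Rr)[1::-1])), np.linalg.norm(L-Rr))
print('knob',pk(117,243,87))
for nm in('top','scene'):
    z=np.load(f'pics/{nm}0.npz');P=pts(nm,z['d']);p=z['p']
    c=pk(135,250,12);t=pk(400,170,20);k=pk(630,215,24)
    print(nm,'c,t,k',c,t,k)
    tb=region(P,-20,20,(t[0]-200,t[0]+200,t[1]-250,t[1]+250));print('table z',np.median(P[tb][:,2]))
    for n,q,hx,hy,lo in(('clamp',c,175,110,8),('clamp hi',c,175,110,25),('tray',t,150,72,12),('rack',k,135,120,16)):
        m=region(P,lo,100,(q[0]-hx,q[0]+hx,q[1]-hy,q[1]+hy))
        m=cv2.morphologyEx(m.astype(np.uint8),cv2.MORPH_OPEN,np.ones((2,2)))>0
        print(nm,n,m.sum(),rect(P,m))
    h=cv2.cvtColor(p,cv2.COLOR_RGB2HSV)
    # brush: above rails
    m=region(P,33,60,(k[0]-110,k[0]+110,k[1]-100,k[1]+100)); m2=m&((h[...,1]<60)|((h[...,0]<12)&(h[...,1]>120)))
    m2=cv2.morphologyEx(m2.astype(np.uint8),cv2.MORPH_OPEN,np.ones((3,3)))>0
    print(nm,'brush',m2.sum(),rect(P,m2),np.median(P[m2][:,2]))
    mh=m2&(h[...,1]>110);mf=m2&(h[...,1]<70)
    for w,mm in(('handle',mh),('ferr',mf)):
        if mm.sum()>10:print(nm,w,mm.sum(),rect(P,mm),P[mm].mean(0).round(1))
    # panels
    dk=(h[...,0]<14)&(h[...,1]>110)&(h[...,2]<130)&region(P,25,60,(c[0]-175,c[0]+175,c[1]-110,c[1]+110))
    nl,lab,st,ce=cv2.connectedComponentsWithStats(dk.astype(np.uint8))
    for i in range(1,nl):
        if st[i,4]>60:print(nm,'panel',st[i],rect(P,lab==i),np.median(P[lab==i][:,2]))
E
```

```text
rods [474.4 280.2  82. ] [503.6 146.7  82. ] [489.   213.45  82.  ] 102.33780732614358 136.65610121761853
knob [488.5 217.6  87. ]
top c,t,k [496.3 220.3  12. ] [562.3  -4.6  20. ] [ 520.8 -199.3   24. ]
table z 0.8813053361710672
top clamp 3285 (array([389.7, 148.4]), array([238.4, 523.4]), np.float32(35.15))
top clamp hi 2356 (array([389.8, 147.8]), array([235.5, 523.9]), np.float32(35.36))
top tray 295 (array([562.3,  -9.4]), array([ 99.5, 243.3]), np.float32(1.66))
top rack 1260 (array([ 436.4, -209.6]), array([195.9, 396.6]), np.float32(-3.48))
top brush 295 (array([ 567.8, -168.9]), array([47.1, 78.4]), np.float32(-1.75)) 38.835208678352046
top ferr 295 (array([ 567.8, -168.9]), array([47.1, 78.4]), np.float32(-1.75)) [ 565.7 -170.9   38.9]
top panel [135 172  16  27 308] (array([552.1, 271.8]), array([42. , 88.1]), np.float32(10.93)) 38.26885667193369
top panel [164 206  16  26 307] (array([436.5, 169. ]), array([42.5, 81.1]), np.float32(11.74)) 38.16447404659016
top panel [140 211  16  26 308] (array([421.7, 247.2]), array([43.7, 80.9]), np.float32(10.05)) 37.76005834441071
s
[... 295 characters left out ...]
ray([ 910.5, -102.6]), array([166.4, 994.2]), np.float32(-16.38))
scene rack 1452 (array([ 881.6, -212.6]), array([192.6, 970.6]), np.float32(-1.63))
scene brush 251 (array([ 567.6, -171.2]), array([49.4, 80.5]), np.float32(-9.34)) 37.522760566200986
scene ferr 251 (array([ 567.6, -171.2]), array([49.4, 80.5]), np.float32(-9.34)) [ 564.6 -168.9   37.9]
scene panel [341 154  21  17 162] (array([415.2, 246.6]), array([43.7, 75.5]), np.float32(9.96)) 36.1521711197629
scene panel [320 161  21  20 210] (array([429.4, 167.8]), array([44.9, 75.7]), np.float32(10.63)) 36.65009668019684
scene panel [361 181  25  25 298] (array([549.6, 273.5]), array([45.4, 91.8]), np.float32(10.41)) 36.66732988048864
```

```bash
cat >> h.py <<'E'
def big(m,k=3):
    m=cv2.morphologyEx(m.astype(np.uint8),cv2.MORPH_CLOSE,np.ones((k,k)))
    n,l,s,c=cv2.connectedComponentsWithStats(m,connectivity=8); return l==1+np.argmax(s[1:,4])
E
python3 - <<'E'
from h import *
for nm in('top','scene'):
    z=np.load(f'pics/{nm}0.npz');P=pts(nm,z['d']);p=z['p'];h=cv2.cvtColor(p,cv2.COLOR_RGB2HSV)
    for n,q,hx,hy,lo in(('clamp',(496,218),170,105,7),('tray',(562,-5),150,72,12),('tray7',(562,-5),150,72,7),('rack',(521,-203),125,115,17)):
        m=region(P,lo,100,(q[0]-hx,q[0]+hx,q[1]-hy,q[1]+hy)); m=m&big(m)
        print(nm,n,m.sum(),rect(P,m))
    K=region(P,75,100,(460,530,180,255));print(nm,'knob',K.sum(),rect(P,K),P[K].mean(0).round(1),P[K][:,2].max())
    r=region(P,30,60,(410,640,-210,-140))
    for w,mm in(('handle',r&(h[...,0]<14)&(h[...,1]>130)),('ferr',r&(h[...,1]<70)&(p[...,2].astype(int)>=p[...,0].astype(int)-6))):
        if mm.sum()>10:print(nm,w,mm.sum(),rect(P,mm),P[mm].mean(0).round(1))
    v,u=(140+270//4,125+588//4) if nm=='top' else (135+int(240/3.6),180+int(203/3.6))
    print('handle px',p[v,u],h[v,u],P[v,u])
E
```

```text
top clamp 3356 (array([488.5, 221.6]), array([167.1, 258.1]), np.float32(8.84))
top tray 351 (array([561.5,  -6.2]), array([100.3, 240.7]), np.float32(1.74))
top tray7 768 (array([567.9,  -5.7]), array([117.8, 253.1]), np.float32(2.07))
top rack 1258 (array([ 518.4, -209.5]), array([175.1, 205.3]), np.float32(2.32))
top knob 106 (array([491.9, 216.9]), array([15. , 63.6]), np.float32(3.28)) [491.3 216.5  87. ] 97.08690002637059
top handle 197 (array([ 479.7, -162.4]), array([22.5, 96.3]), np.float32(-4.96)) [ 478.9 -162.2   39.4]
top ferr 297 (array([ 568.1, -168.9]), array([47.1, 79.1]), np.float32(-1.75)) [ 567.  -169.5   38.7]
handle px [115  75  48] [ 12 149 115] [ 471.96151256 -163.60859019   38.58518487]
scene clamp 3082 (array([480.2, 221.5]), array([164.5, 281.4]), np.float32(11.38))
scene tray 485 (array([563.8,  -5.1]), array([102. , 245.6]), np.float32(1.9))
scene tray7 746 (array([564.2,  -1.3]), array([117.1, 245.1]), np.float32(0.49))
scene rack 1459 (array([ 519.5, -207. ]), array([177. , 211.7]), np.float32(2.34))
scene knob 111 (array([494.5, 218.5]), array([18.2, 69.4]), np.float32(1.84)) [496.  217.3  84.7] 93.24942974413125
scene handle 123 (array([ 482.2, -162.5]), array([24.5, 92.6]), np.float32(-3.9)) [ 481.6 -164.3   38.4]
scene ferr 362 (array([ 569.4, -169.7]), array([49. , 89.7]), np.float32(-4.06)) [ 571.2 -169.9   36.8]
handle px [104  73  51] [ 12 130 104] [ 481.28525977 -159.74668112   36.93718259]
```

```bash
cat >> h.py <<'E'
def go(x,y,z,yaw):
    "increments from the measured pose to a world pose; yaw = heading of tool y in deg, tool pointing down"
    s=env.sense();R0=R.from_quat(s['ee_rot']);t=np.radians(yaw)
    ya=np.array([np.cos(t),np.sin(t),0]);za=np.array([0,0,-1.]);R1=R.from_matrix(np.column_stack([np.cross(ya,za),ya,za]))
    d=R0.inv().apply(np.array([x,y,z])-s['ee_pos'])/1000;w=(R0.inv()*R1).as_rotvec(degrees=True)
    print('go',(x,y,z,yaw),d.round(4),w.round(2),'rows',round(max(np.linalg.norm(d)/.0625,np.linalg.norm(w)/10.7),1))
def st():
    s=env.sense();R0=R.from_quat(s['ee_rot']).as_matrix();print('t',round(s['time_s'],2),s['ee_pos'].round(1),'yaw',np.degrees(np.arctan2(R0[1,1],R0[0,1])).round(1),'z',R0[:,2].round(3),'w',round(s['gripper_width'],1),'gf',round(s['grip_force'],1),'F',s['wrist_force'].round(1),'T',s['ft_torque'].round(2),'j',s['joint_pos'].round(2))
E
python3 -c "
from h import *
go(511,-165,150,85.5)"
```

```text
go (511, -165, 150, 85.5) [-0.5348 -0.5737  0.0813] [-0.08 -0.01 -8.15] rows 12.6
```

Call:
play_rows(
  increments=[-0.05, -0.055, 0, 0, 0, 0, -0.09, -0.1, 0, 0, 0, 0, -0.13, -0.14, 0, 0, 0, 0, -0.17, -0.18, 0, 0, 0, 0, -0.2, -0.21, 0, 0, 0, 0],
  fingers=0.06,
)

```text
time_s: 0.72
ee_pos: [264.8, 261.6, 231.1]
ee_rot: [0.111, 0.994, 0.0, 0.0]
wrist_force: [0.6, 0.8, 0.2]
gripper_width: 59.9
grip_force: 0.0
```

Call:
play_rows(
  increments=[-0.04, -0.045, 0, 0, 0, 0, -0.08, -0.09, 0, 0, 0, 0, -0.12, -0.13, 0, 0, 0, 0, -0.16, -0.175, 0, 0, 0, 0, -0.2, -0.215, 0, 0, 0, 0],
)

```text
time_s: 1.35
ee_pos: [412.7, 8.0, 231.2]
ee_rot: [0.111, 0.994, 0.0, 0.0]
wrist_force: [0.7, 0.8, -0.5]
gripper_width: 60.0
grip_force: 0.0
```

```bash
python3 -c "
from h import *
st();go(511,-165,150,85.5)"
```

```text
t 1.35 [412.7   8.  231.2] yaw 77.3 z [ 0.  0. -1.] w 60.0 gf 0.0 F [ 0.7  0.8 -0.5] T [ 0.02 -0.    0.01] j [-0.07 -0.27  1.7   0.    1.71 -1.42]
go (511, -165, 150, 85.5) [-0.1339 -0.1472  0.0811] [ 0.01  0.01 -8.19] rows 3.4
```

```bash
cat >> h.py <<'E'
def brush(nm,box=(410,640,-250,-120),lo=28,hi=60):
    p,d=capture(nm);P=pts(nm,d);h=cv2.cvtColor(p,cv2.COLOR_RGB2HSV);r=region(P,lo,hi,box)
    for w,mm in(('handle',r&(h[...,0]<14)&(h[...,1]>125)&(h[...,2]>80)),('ferr',r&(h[...,1]<70)&(p[...,2].astype(int)>=p[...,0].astype(int)-6))):
        if mm.sum()>10: mm&=big(mm);print(nm,w,mm.sum(),rect(P,mm),P[mm].mean(0).round(1))
E
python3 -c "
from h import *
brush('top');brush('scene')"
```

```text
top handle 185 (array([ 479.6, -163.3]), array([23. , 95.7]), np.float32(-5.23)) [ 479.1 -162.7   39.9]
top ferr 295 (array([ 568. , -168.8]), array([47.3, 79.6]), np.float32(-1.36)) [ 567.2 -169.7   38.2]
scene handle 175 (array([ 481.8, -163.5]), array([23.2, 92.3]), np.float32(-4.44)) [ 482.7 -163.7   38.7]
scene ferr 365 (array([ 569.9, -169. ]), array([49.1, 86.9]), np.float32(-2.17)) [ 571.7 -170.    36.8]
```

Call:
play_rows(
  increments=[-0.045, -0.05, 0.02, 0, 0, -3, -0.09, -0.1, 0.04, 0, 0, -6, -0.134, -0.147, 0.08, 0, 0, -8.2, -0.134, -0.147, 0.08, 0, 0, -8.2, -0.134, -0.147, 0.08, 0, 0, -8.2],
)

```text
time_s: 2.08
ee_pos: [510.1, -163.1, 149.1]
ee_rot: [0.04, 0.999, 0.001, -0.002]
wrist_force: [-0.8, 0.6, 0.5]
gripper_width: 60.0
grip_force: 0.0
```

```bash
python3 -c "
from h import *
st();go(511,-165,26,85.5)"
```

```text
t 2.08 [ 510.1 -163.1  149.1] yaw 85.5 z [-0.004  0.002 -1.   ] w 60.0 gf 0.0 F [-0.8  0.6  0.5] T [-0.    0.01  0.02] j [-0.38  0.13  1.49  0.    1.53 -1.87]
go (511, -165, 26, 85.5) [-0.0015 -0.002   0.1231] [ 0.08 -0.23 -0.04] rows 2.0
```

Call:
play_rows(
  increments=[-0.001, -0.002, 0.04, 0, 0, 0, -0.001, -0.002, 0.08, 0, 0, 0, -0.001, -0.002, 0.11, 0, 0, 0, -0.001, -0.002, 0.122, 0, 0, 0, -0.001, -0.002, 0.122, 0, 0, 0],
)

```text
time_s: 2.7
ee_pos: [511.6, -164.2, 29.7]
ee_rot: [0.038, 0.999, 0.0, -0.0]
wrist_force: [-0.4, 0.1, -0.5]
gripper_width: 59.7
grip_force: 0.0
```

Call:
play_rows(
  increments=[0, 0, 0, 0, 0, 0, 0, 0, 0, 0, 0, 0, 0, 0, 0, 0, 0, 0, 0, 0, 0, 0, 0, 0, 0, 0, 0, 0, 0, 0],
  fingers=0.015,
  force=50,
)

```text
time_s: 3.32
ee_pos: [512.5, -165.2, 31.0]
ee_rot: [0.039, 0.999, -0.0, 0.001]
wrist_force: [-1.1, 1.0, 5.1]
gripper_width: 24.7
grip_force: 49.9
```

```bash
python3 -c "
from h import *
st()"
```

```text
t 3.33 [ 512.5 -165.2   31. ] yaw 85.5 z [ 0.003 -0.001 -1.   ] w 24.7 gf 49.9 F [-1.1  1.   5.1] T [ 0.06  0.15 -0.01] j [-0.38  0.25  1.59  0.    1.29 -1.87]
```

Call:
play_rows(
  increments=[0, 0, -0.02, 0, 0, 0, 0, 0, -0.04, 0, 0, 0, 0, 0, -0.06, 0, 0, 0, 0, 0, -0.08, 0, 0, 0, 0, 0, -0.08, 0, 0, 0],
)

```text
time_s: 3.95
ee_pos: [512.5, -165.2, 111.1]
ee_rot: [0.039, 0.999, -0.001, 0.002]
wrist_force: [0.4, 0.1, -1.9]
gripper_width: 24.2
grip_force: 49.3
```

```bash
python3 -c "
from h import *
st();go(553.5,-5.5,105,91.7)"
```

```text
t 3.95 [ 512.5 -165.2  111.1] yaw 85.5 z [ 0.003 -0.001 -1.   ] w 24.2 gf 49.3 F [ 0.4  0.1 -1.9] T [-0.01  0.03 -0.01] j [-0.38  0.16  1.53  0.    1.45 -1.87]
go (553.5, -5.5, 105, 91.7) [-0.0285  0.1625  0.006 ] [-0.07  0.2  -6.16] rows 2.6
```

Call:
play_rows(
  increments=[-0.007, 0.04, 0, 0, 0, -1.5, -0.014, 0.08, 0, 0, 0, -3, -0.021, 0.12, 0, 0, 0, -4.5, -0.0285, 0.1625, 0, 0, 0, -6.2, -0.0285, 0.1625, 0, 0, 0, -6.2],
)

```text
time_s: 4.58
ee_pos: [552.3, -2.6, 107.9]
ee_rot: [-0.017, 1.0, 0.0, -0.001]
wrist_force: [-0.0, 0.3, -1.5]
gripper_width: 24.0
grip_force: 49.4
```

```bash
python3 -c "
from h import *
st();go(553.5,-5.5,14,91.7);shot('top','t1');shot('scene','s1')
a=cv2.imread('pics/t1.png')[140:250,180:290];b=cv2.imread('pics/s1.png')[150:260,230:340]
cv2.imwrite('pics/b1.png',cv2.resize(np.hstack([a,b]),None,fx=3.6,fy=3.6,interpolation=cv2.INTER_CUBIC))"
```

```text
t 4.58 [552.3  -2.6 107.9] yaw 92.0 z [-0.002  0.001 -1.   ] w 24.0 gf 49.4 F [-0.   0.3 -1.5] T [-0.07 -0.03  0.02] j [-0.07  0.2   1.48  0.    1.45 -1.68]
go (553.5, -5.5, 14, 91.7) [-0.0012 -0.003   0.0939] [ 0.05 -0.1   0.27] rows 1.5
```

View pics/b1.png

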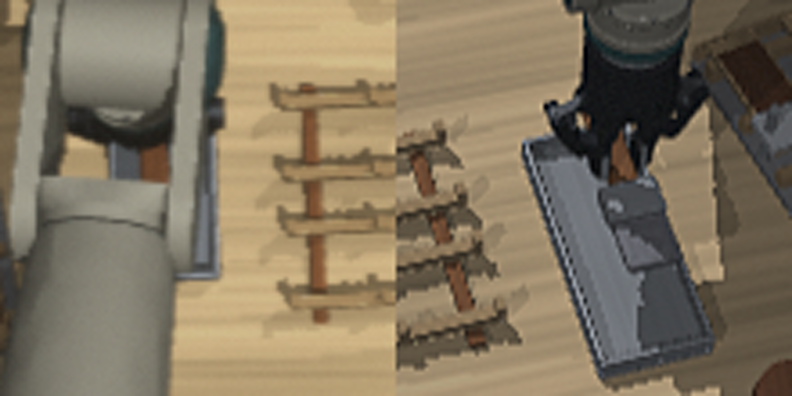

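The brush is held level, its ferrule pointing along the tray (right half, (635,225)). Lowering it.

Call:
play_rows(
  increments=[0, 0, 0.03, 0, 0, 0, -0.001, -0.003, 0.06, 0, 0, 0, -0.001, -0.003, 0.085, 0, 0, 0, -0.001, -0.003, 0.094, 0, 0, 0, -0.001, -0.003, 0.095, 0, 0, 0],
)

```text
time_s: 5.3
ee_pos: [553.5, -8.7, 14.1]
ee_rot: [-0.015, 1.0, 0.0, -0.0]
wrist_force: [-1.5, -0.3, -1.0]
gripper_width: 24.7
grip_force: 49.4
```

Call:
play_rows(
  increments=[0, 0, 0, 0, 0, 0, 0, 0, 0, 0, 0, 0, 0, 0, 0, 0, 0, 0],
  fingers=0.045,
)

```text
time_s: 5.68
ee_pos: [554.1, -8.0, 15.0]
ee_rot: [-0.015, 1.0, -0.0, 0.001]
wrist_force: [0.5, 0.7, -0.6]
gripper_width: 45.1
grip_force: 0.0
```

Call:
play_rows(
  increments=[0, 0, -0.03, 0, 0, 0, 0, 0, -0.08, 0, 0, 0, 0, 0, -0.13, 0, 0, 0, 0, 0, -0.16, 0, 0, 0, 0, 0, -0.16, 0, 0, 0],
)

```text
time_s: 6.3
ee_pos: [555.1, -8.1, 177.6]
ee_rot: [-0.015, 1.0, -0.0, 0.003]
wrist_force: [-0.2, -0.6, -0.1]
gripper_width: 45.0
grip_force: 0.0
```

```bash
python3 -c "
from h import *
st();go(492,218,150,92.5)"
```

```text
t 6.3 [555.1  -8.1 177.6] yaw 91.8 z [ 0.006 -0.    -1.   ] w 45.0 gf 0.0 F [-0.2 -0.6 -0.1] T [-0.04  0.03 -0.02] j [-0.08  0.15  1.4   0.    1.58 -1.68]
go (492, 218, 150, 92.5) [0.0563 0.2279 0.0271] [-0.04  0.37 -0.74] rows 3.8
```

Call:
play_rows(
  increments=[0.014, 0.056, 0, 0, 0, 0, 0.028, 0.113, 0, 0, 0, -0.7, 0.042, 0.17, 0.01, 0, 0, -0.7, 0.056, 0.2275, 0.02, 0, 0, -0.7, 0.056, 0.2275, 0.027, 0, 0, -0.7],
)

```text
time_s: 6.92
ee_pos: [488.6, 220.7, 145.0]
ee_rot: [-0.024, 1.0, -0.0, -0.002]
wrist_force: [-0.5, -0.2, 0.3]
gripper_width: 45.0
grip_force: 0.0
```

```bash
python3 - <<'E'
from h import *
st();go(492.5,217.5,64,92.5)
# verify the brush now that the arm is off the tray
for nm in('top','scene'): brush(nm,box=(430,690,-48,38),lo=9,hi=40)
p,d=shot('top','t2');p,d=shot('scene','s2')
b=cv2.imread('pics/s2.png')[110:270,200:420]
cv2.imwrite('pics/b2.png',cv2.resize(b,None,fx=3.6,fy=3.6,interpolation=cv2.INTER_CUBIC))
E
```

```text
t 6.92 [488.6 220.7 145. ] yaw 92.8 z [-0.003 -0.    -1.   ] w 45.0 gf 0.0 F [-0.5 -0.2  0.3] T [-0.01 -0.05 -0.01] j [ 0.36  0.13  1.49  0.    1.52 -1.26]
go (492.5, 217.5, 64, 92.5) [-0.004  -0.0034  0.081 ] [-0.01 -0.17  0.27] rows 1.3
top handle 160 (array([521.4,  -9.6]), array([20.7, 90.9]), np.float32(0.65)) [520.6 -10.9  20.7]
top ferr 408 (array([602.4,  -5.5]), array([ 83.7, 160. ]), np.float32(0.38)) [617.2  -8.8  18.6]
scene handle 175 (array([521.2, -10.4]), array([23. , 95.3]), np.float32(2.28)) [523.4 -10.6  19.2]
scene ferr 381 (array([612.2, -10.4]), array([68. , 84.3]), np.float32(5.75)) [613.4  -8.3  17.4]
```

View pics/b2.png

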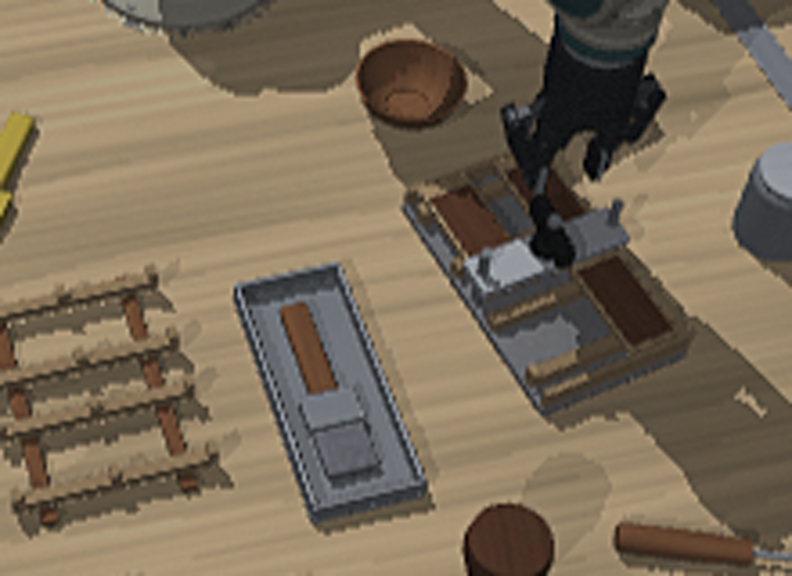

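The brush lies flat inside the tray at (330,400), and the gripper is above the knob (550,235). Next, the knob.

Call:
play_rows(
  increments=[-0.004, -0.003, 0.02, 0, 0, 0, -0.004, -0.003, 0.05, 0, 0, 0, -0.004, -0.003, 0.075, 0, 0, 0, -0.004, -0.003, 0.082, 0, 0, 0, -0.004, -0.003, 0.082, 0, 0, 0],
)

```text
time_s: 7.75
ee_pos: [495.4, 214.2, 65.7]
ee_rot: [-0.021, 1.0, 0.0, 0.0]
wrist_force: [-0.4, -0.0, 0.2]
gripper_width: 44.8
grip_force: 0.0
```

Call:
play_rows(
  increments=[0, 0, 0, 0, 0, 0, 0, 0, 0, 0, 0, 0, 0, 0, 0, 0, 0, 0, 0, 0, 0, 0, 0, 0, 0, 0, 0, 0, 0, 0],
  fingers=0.008,
  force=60,
)

```text
time_s: 8.38
ee_pos: [495.6, 219.5, 67.6]
ee_rot: [-0.022, 1.0, 0.005, 0.002]
wrist_force: [-0.1, 20.3, -0.0]
gripper_width: 14.4
grip_force: 59.9
```

```bash
python3 -c "
from h import *
st()"
```

```text
t 8.38 [495.6 219.5  67.6] yaw 92.6 z [ 0.004  0.01  -1.   ] w 14.4 gf 59.9 F [-0.1 20.3 -0. ] T [ 2.91  0.02 -0.18] j [ 0.34  0.21  1.56  0.01  1.36 -1.27]
```

Call:
play_rows(
  increments=[0, 0, 0, 0, 0, 0, 0.0035, 0.006, 0, 0, 0, 0, 0.0035, 0.006, 0, 0, 0, 0],
  fingers=0.03,
)

```text
time_s: 8.75
ee_pos: [491.1, 220.9, 65.6]
ee_rot: [-0.022, 1.0, 0.0, 0.0]
wrist_force: [-0.3, 0.0, -0.1]
gripper_width: 30.1
grip_force: 0.0
```

Call:
play_rows(
  increments=[0, 0, 0, 0, 0, 0, 0, 0, 0, 0, 0, 0, 0, 0, 0, 0, 0, 0],
  fingers=0.008,
)

```text
time_s: 9.12
ee_pos: [491.3, 220.1, 65.7]
ee_rot: [-0.021, 1.0, -0.0, -0.0]
wrist_force: [-2.7, -4.3, 5.1]
gripper_width: 14.6
grip_force: 59.2
```

```bash
python3 -c "
from h import *
st()"
```

```text
t 9.12 [491.3 220.1  65.7] yaw 92.4 z [ 0.    -0.001 -1.   ] w 14.6 gf 59.2 F [-2.7 -4.3  5.1] T [-0.72  0.44 -0.01] j [ 0.35  0.21  1.57 -0.    1.36 -1.26]
```

Call:
play_rows(
  increments=[0, 0, -0.0007, 0, 0, 8, 0, 0, -0.0013, 0, 0, 16, 0, 0, -0.002, 0, 0, 24, 0, 0, -0.0027, 0, 0, 32, 0, 0, -0.0034, 0, 0, 40],
)

```text
time_s: 9.75
ee_pos: [491.1, 219.4, 69.0]
ee_rot: [0.324, 0.946, -0.001, 0.0]
wrist_force: [-3.6, -7.5, 7.1]
gripper_width: 14.7
grip_force: 59.4
```

```bash
python3 -c "
from h import *
st()"
```

```text
t 9.75 [491.1 219.4  69. ] yaw 52.2 z [-0.001 -0.002 -1.   ] w 14.7 gf 59.4 F [-3.6 -7.5  7.1] T [-1.26  0.61  0.22] j [ 0.35  0.2   1.57 -0.    1.37 -0.56]
```

Call:
play_rows(
  increments=[0, 0, -0.0009, 0, 0, 10, 0, 0, -0.0017, 0, 0, 20, 0, 0, -0.0025, 0, 0, 30, 0, 0, -0.0033, 0, 0, 39, 0, 0, -0.004, 0, 0, 48],
)

```text
time_s: 10.38
ee_pos: [490.5, 219.0, 73.0]
ee_rot: [0.681, 0.732, -0.002, 0.0]
wrist_force: [-8.9, -9.2, 9.7]
gripper_width: 14.9
grip_force: 63.0
```

Call:
play_rows(
  increments=[0, 0, -0.0009, 0, 0, 10, 0, 0, -0.0017, 0, 0, 20, 0, 0, -0.0025, 0, 0, 30, 0, 0, -0.0033, 0, 0, 39, 0, 0, -0.004, 0, 0, 48],
)

```text
time_s: 11.0
ee_pos: [489.7, 219.2, 77.0]
ee_rot: [0.92, 0.392, -0.003, 0.001]
wrist_force: [-11.9, -9.9, 12.6]
gripper_width: 14.7
grip_force: 63.4
```

```bash
python3 -c "
from h import *
st()"
```

```text
t 11.0 [489.7 219.2  77. ] yaw -43.9 z [-0.004 -0.003 -1.   ] w 14.7 gf 63.4 F [-11.9  -9.9  12.6] T [-1.63  1.96  0.26] j [ 0.35  0.2   1.56 -0.    1.39  1.12]
```

Call:
play_rows(
  increments=[-0.001, 0, -0.0015, 0, 0, 10, -0.002, 0, -0.0025, 0, 0, 20, -0.002, 0, -0.0035, 0, 0, 30, -0.002, 0, -0.0045, 0, 0, 39, -0.002, 0, -0.0055, 0, 0, 48],
)

```text
time_s: 11.62
ee_pos: [489.1, 219.7, 81.2]
ee_rot: [1.0, -0.016, -0.001, -0.001]
wrist_force: [-0.4, 2.5, -4.9]
gripper_width: 14.8
grip_force: 61.2
```

Call:
play_rows(
  increments=[0, 0, -0.0009, 0, 0, 10, 0, 0, -0.0017, 0, 0, 20, 0, 0, -0.0025, 0, 0, 30, 0, 0, -0.0033, 0, 0, 39, 0, 0, -0.004, 0, 0, 49],
)

```text
time_s: 12.25
ee_pos: [489.4, 220.5, 85.3]
ee_rot: [0.903, -0.429, -0.001, -0.001]
wrist_force: [2.3, 5.5, -6.9]
gripper_width: 14.7
grip_force: 61.5
```

```bash
python3 -c "
from h import *
st()"
```

```text
t 12.25 [489.4 220.5  85.3] yaw -140.8 z [-0.001  0.003 -1.   ] w 14.7 gf 61.5 F [ 2.3  5.5 -6.9] T [ 0.89 -0.17  0.85] j [0.35 0.18 1.56 0.   1.4  2.81]
```

Call:
play_rows(
  increments=[0, 0, 0, 0, 0, 0, 0, 0, 0, 0, 0, 0, 0, 0, -0.03, 0, 0, 0, 0, 0, -0.06, 0, 0, 0, 0, 0, -0.08, 0, 0, 0],
  fingers=0.035,
)

```text
time_s: 12.88
ee_pos: [490.2, 219.3, 168.0]
ee_rot: [0.905, -0.426, 0.001, -0.001]
wrist_force: [-0.7, -0.1, -0.3]
gripper_width: 35.1
grip_force: 0.0
```

Call:
play_rows(
  increments=[0, 0, 0, 0, 0, -10, 0, 0, 0, 0, 0, -20, 0, 0, 0, 0, 0, -30, 0, 0, 0, 0, 0, -40, 0, 0, 0, 0, 0, -50],
  fingers=0.067,
)

```text
time_s: 13.5
ee_pos: [489.9, 219.1, 166.4]
ee_rot: [1.0, -0.001, 0.0, -0.0]
wrist_force: [-0.6, 0.7, -0.5]
gripper_width: 67.0
grip_force: 0.0
```

```bash
python3 -c "
from h import *
st();go(553,272.8,150,-79.2)"
```

```text
t 13.5 [489.9 219.1 166.4] yaw -90.1 z [ 0.  0. -1.] w 67.0 gf 0.0 F [-0.6  0.7 -0.5] T [-0.    0.04  0.02] j [0.35 0.11 1.47 0.   1.56 1.92]
go (553, 272.8, 150, -79.2) [ 0.063  -0.0538  0.0164] [-1.000e-02 -2.000e-02 -1.093e+01] rows 1.4
```

Call:
play_rows(
  increments=[0.03, -0.025, 0.01, 0, 0, -5, 0.063, -0.054, 0.016, 0, 0, -10.9, 0.063, -0.054, 0.016, 0, 0, -10.9, 0.063, -0.054, 0.016, 0, 0, -10.9],
)

```text
time_s: 14.0
ee_pos: [553.1, 272.4, 150.2]
ee_rot: [0.996, 0.09, -0.0, 0.0]
wrist_force: [0.8, 0.6, 1.0]
gripper_width: 67.0
grip_force: 0.0
```

```bash
python3 - <<'E'
from h import *
st();go(553,272.8,20,-79.2)
for nm in('top','scene'):
    p,d=shot(nm,nm+'3');P=pts(nm,d)
    K=region(P,92,125,(460,530,185,255))&(p.max(2)<80);print(nm,'knob',K.sum(),rect(P,K) if K.sum()>20 else '',np.median(P[K][:,2]))
    B=region(P,50,85,(440,540,140,300))&(p.min(2)>120);print('bar z',B.sum(),np.median(P[B][:,2]))
b=cv2.imread('pics/scene3.png')[110:230,300:420]
cv2.imwrite('pics/b3.png',cv2.resize(b,None,fx=5,fy=5,interpolation=cv2.INTER_CUBIC))
E
```

```text
t 14.0 [553.1 272.4 150.2] yaw -79.6 z [-0. -0. -1.] w 67.0 gf 0.0 F [0.8 0.6 1. ] T [-0.03 -0.04  0.04] j [ 0.4   0.35  1.23 -0.    1.57  1.79]
go (553, 272.8, 20, -79.2) [-0.     -0.0005  0.1302] [ 0.    0.01 -0.44] rows 2.1
top knob 128 (array([489.4, 217.3]), array([16.6, 69.1]), np.float32(-49.86)) 106.04646293246367
bar z 215 71.49068471785313
scene knob 105 (array([492.7, 218.4]), array([16.8, 71.2]), np.float32(-50.07)) 104.56991524534715
bar z 147 70.36294954583786
```

View pics/b3.png

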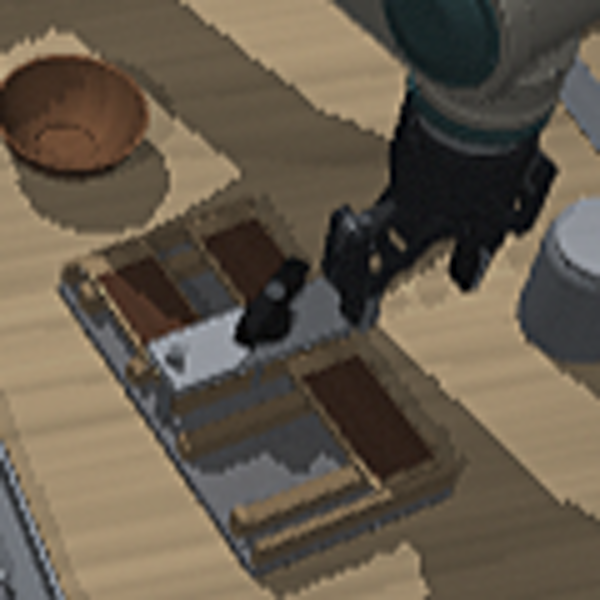

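The bar is up (top at z≈71) and the knob is turned fully, so the clamp is loose. Lowering over the far panel.

Call:
play_rows(
  increments=[0, 0, 0.04, 0, 0, 0, 0, 0, 0.08, 0, 0, 0, 0, -0.0005, 0.11, 0, 0, -0.4, 0, -0.0005, 0.132, 0, 0, -0.4, 0, -0.0005, 0.132, 0, 0, -0.4],
)

```text
time_s: 14.72
ee_pos: [552.0, 272.3, 17.3]
ee_rot: [0.996, 0.093, -0.001, 0.0]
wrist_force: [0.6, 1.2, -0.1]
gripper_width: 66.7
grip_force: 0.0
```

Call:
play_rows(
  increments=[0, 0, 0, 0, 0, 0, 0, 0, 0, 0, 0, 0, 0, 0, 0, 0, 0, 0, 0, 0, 0, 0, 0, 0],
  fingers=0.042,
  force=40,
)

```text
time_s: 15.22
ee_pos: [554.2, 273.5, 20.4]
ee_rot: [0.996, 0.094, 0.002, -0.0]
wrist_force: [-1.8, -1.3, 6.8]
gripper_width: 49.1
grip_force: 42.5
```

```bash
python3 -c "
from h import *
st()"
```

```text
t 15.22 [554.2 273.5  20.4] yaw -79.3 z [ 0.003  0.001 -1.   ] w 49.1 gf 42.5 F [-1.8 -1.3  6.8] T [-0.1   0.26 -0.01] j [0.4  0.47 1.34 0.   1.33 1.78]
```

Call:
play_rows(
  increments=[0, 0, -0.005, 0, 0, 0, 0, 0, -0.01, 0, 0, 0, 0, 0, -0.013, 0, 0, 0, 0, 0, -0.013, 0, 0, 0],
)

```text
time_s: 15.72
ee_pos: [553.3, 273.2, 31.5]
ee_rot: [0.996, 0.094, 0.0, -0.0]
wrist_force: [-0.2, 0.5, -0.9]
gripper_width: 49.3
grip_force: 41.7
```

Call:
play_rows(
  increments=[0.006, 0, 0, 0, 0, 0, 0.013, 0, 0, 0, 0, 0, 0.02, 0, 0, 0, 0, 0, 0.027, 0, 0, 0, 0, 0, 0.027, 0, 0, 0, 0, 0],
)

```text
time_s: 16.35
ee_pos: [580.2, 278.2, 31.1]
ee_rot: [0.996, 0.094, 0.0, -0.0]
wrist_force: [0.3, -0.6, 0.0]
gripper_width: 48.5
grip_force: 41.7
```

```bash
python3 -c "
from h import *
st();shot('scene','s4')
b=cv2.imread('pics/s4.png')[110:230,300:420]
cv2.imwrite('pics/b4.png',cv2.resize(b,None,fx=4,fy=4,interpolation=cv2.INTER_CUBIC))"
```

```text
t 16.35 [580.2 278.2  31.1] yaw -79.3 z [ 0.  0. -1.] w 48.5 gf 41.7 F [ 0.3 -0.6  0. ] T [ 0.02  0.01 -0.01] j [0.39 0.52 1.24 0.   1.38 1.77]
```

View pics/b4.png

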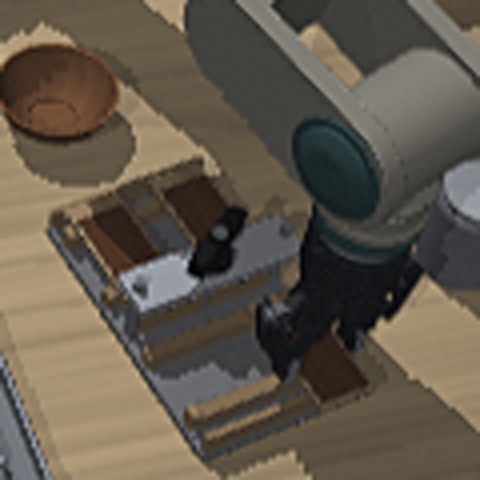

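The panel is held by its edges and drawn clear of the bar, at (335,365) in the crop. Lifting it and carrying it over.

Call:
play_rows(
  increments=[0, 0, -0.02, 0, 0, 0, 0, 0, -0.05, 0, 0, 0, 0, 0, -0.08, 0, 0, 0, 0, 0, -0.1, 0, 0, 0, 0, 0, -0.1, 0, 0, 0],
)

```text
time_s: 17.02
ee_pos: [580.6, 278.6, 133.9]
ee_rot: [0.996, 0.094, 0.002, -0.001]
wrist_force: [-0.2, 0.2, -0.6]
gripper_width: 49.0
grip_force: 41.7
```

```bash
python3 -c "
from h import *
st();go(586.3,-163.5,120,-87.7)"
```

```text
t 17.02 [580.6 278.6 133.9] yaw -79.2 z [ 0.004  0.002 -1.   ] w 49.0 gf 41.7 F [-0.2  0.2 -0.6] T [-0.03 -0.06 -0.01] j [0.39 0.43 1.16 0.   1.55 1.77]
go (586.3, -163.5, 120, -87.7) [-0.0769  0.4354  0.0132] [-0.07 -0.25  8.45] rows 7.1
```

Call:
play_rows(
  increments=[-0.005, 0.03, 0, 0, 0, 0, -0.013, 0.075, 0, 0, 0, 0, -0.021, 0.12, 0, 0, 0, 0, -0.03, 0.17, 0, 0, 0, 0, -0.038, 0.218, 0, 0, 0, 0],
)

```text
time_s: 17.65
ee_pos: [582.1, 55.3, 129.6]
ee_rot: [0.996, 0.094, -0.001, -0.0]
wrist_force: [-0.3, -0.3, -0.2]
gripper_width: 48.8
grip_force: 41.7
```

Call:
play_rows(
  increments=[-0.009, 0.05, 0, 0, 0, 2, -0.018, 0.1, 0, 0, 0, 4, -0.027, 0.15, 0, 0, 0, 6, -0.035, 0.2, 0.005, 0, 0, 8.4, -0.039, 0.218, 0.013, 0, 0, 8.4],
)

```text
time_s: 18.27
ee_pos: [584.5, -167.0, 116.6]
ee_rot: [1.0, 0.019, -0.001, -0.0]
wrist_force: [0.2, 0.9, -0.6]
gripper_width: 49.0
grip_force: 41.7
```

```bash
python3 - <<'E'
from h import *
st();go(586.3,-163.5,17,-87.7)
p,d=shot('scene','s5');P=pts('scene',d)
b=cv2.imread('pics/s5.png')[150:270,170:290]
cv2.imwrite('pics/b5.png',cv2.resize(b,None,fx=4,fy=4,interpolation=cv2.INTER_CUBIC))
E
```

```text
t 18.27 [ 584.5 -167.   116.6] yaw -87.8 z [-0.002  0.    -1.   ] w 49.0 gf 41.7 F [ 0.2  0.9 -0.6] T [-0.    0.    0.04] j [-0.34  0.35  1.3  -0.    1.5   1.19]
go (586.3, -163.5, 17, -87.7) [ 0.0021 -0.0034  0.0996] [-0.03  0.1  -0.12] rows 1.6
```

View pics/b5.png

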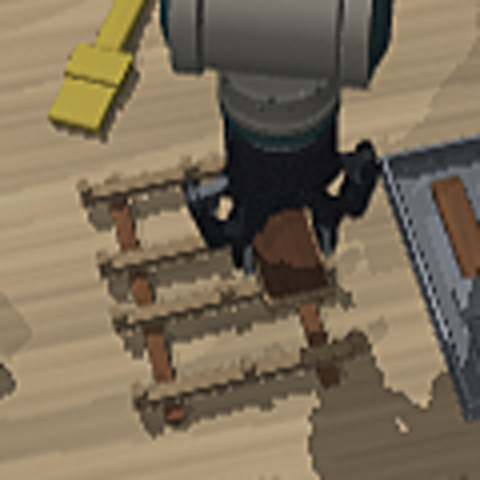

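Call:
play_rows(
  increments=[0.002, -0.0034, 0.03, 0, 0, 0, 0.002, -0.0034, 0.06, 0, 0, 0, 0.002, -0.0034, 0.08, 0, 0, 0, 0.002, -0.0034, 0.094, 0, 0, 0, 0.002, -0.0034, 0.098, 0, 0, 0],
)

```text
time_s: 18.95
ee_pos: [587.1, -160.6, 19.5]
ee_rot: [1.0, 0.021, -0.0, -0.0]
wrist_force: [0.5, 0.9, 0.6]
gripper_width: 48.7
grip_force: 41.7
```

Call:
play_rows(
  increments=[0, 0, 0, 0, 0, 0, 0, 0, 0, 0, 0, 0],
)

```text
time_s: 19.2
ee_pos: [587.9, -161.3, 21.3]
ee_rot: [1.0, 0.02, 0.001, 0.0]
wrist_force: [0.2, -0.1, -0.0]
gripper_width: 49.4
grip_force: 41.7
```

```bash
python3 -c "
from h import *
st()"
```

```text
t 19.2 [ 587.9 -161.3   21.3] yaw -87.7 z [ 0.002 -0.    -1.   ] w 49.4 gf 41.7 F [ 0.2 -0.1 -0. ] T [ 0.01 -0.    0.  ] j [-0.33  0.45  1.37  0.    1.32  1.2 ]
```

Call:
play_rows(
  increments=[-0.001, 0.002, 0.002, 0, 0, 0, -0.001, 0.002, 0.004, 0, 0, 0, -0.001, 0.002, 0.004, 0, 0, 0],
)

```text
time_s: 19.58
ee_pos: [586.4, -163.4, 16.5]
ee_rot: [1.0, 0.02, 0.0, 0.0]
wrist_force: [-1.6, -0.4, 1.6]
gripper_width: 48.6
grip_force: 42.0
```

```bash
python3 -c "
from h import *
st()"
```

```text
t 19.57 [ 586.4 -163.4   16.5] yaw -87.7 z [ 0.001 -0.    -1.   ] w 48.6 gf 42.0 F [-1.6 -0.4  1.6] T [-0.1   0.08 -0.03] j [-0.33  0.45  1.37 -0.    1.32  1.2 ]
```

Call:
play_rows(
  increments=[0, 0, 0, 0, 0, 0, 0, 0, 0, 0, 0, 0, 0, 0, 0, 0, 0, 0],
  fingers=0.065,
)

```text
time_s: 19.95
ee_pos: [586.3, -163.0, 16.1]
ee_rot: [1.0, 0.021, -0.0, -0.0]
wrist_force: [-0.3, 0.1, 1.5]
gripper_width: 65.3
grip_force: 0.0
```

Call:
play_rows(
  increments=[0, 0, -0.02, 0, 0, 0, 0, 0, -0.05, 0, 0, 0, 0, 0, -0.1, 0, 0, 0, 0, 0, -0.14, 0, 0, 0, 0, 0, -0.14, 0, 0, 0],
)

```text
time_s: 20.58
ee_pos: [588.3, -163.8, 162.6]
ee_rot: [1.0, 0.021, 0.005, 0.002]
wrist_force: [0.4, 0.3, 0.0]
gripper_width: 64.9
grip_force: 0.0
```

```bash
python3 -c "
from h import *
st();go(411.8,245.8,150,-79.2)"
```

```text
t 20.57 [ 588.3 -163.8  162.6] yaw -87.6 z [ 0.009 -0.003 -1.   ] w 64.9 gf 0.0 F [0.4 0.3 0. ] T [-0.02 -0.01  0.  ] j [-0.33  0.31  1.24  0.    1.58  1.2 ]
go (411.8, 245.8, 150, -79.2) [-0.1597 -0.4165  0.0096] [ 0.24 -0.52 -8.45] rows 7.1
```

Call:
play_rows(
  increments=[-0.02, -0.055, 0, 0, 0, 0, -0.042, -0.11, 0, 0, 0, 0, -0.062, -0.165, 0, 0, 0, 0, -0.084, -0.22, 0, 0, 0, 0, -0.105, -0.27, 0, 0, 0, 0],
)

```text
time_s: 21.2
ee_pos: [469.0, 104.0, 156.2]
ee_rot: [1.0, 0.021, -0.0, -0.0]
wrist_force: [1.4, -0.2, -0.5]
gripper_width: 64.8
grip_force: 0.0
```

Call:
play_rows(
  increments=[-0.02, -0.05, 0, 0, 0, -3, -0.04, -0.1, 0, 0, 0, -6, -0.055, -0.146, 0.005, 0, 0, -8.4, -0.055, -0.146, 0.005, 0, 0, -8.4, -0.055, -0.146, 0.005, 0, 0, -8.4],
  fingers=0.067,
)

```text
time_s: 21.82
ee_pos: [409.4, 245.6, 151.2]
ee_rot: [0.996, 0.094, -0.0, 0.0]
wrist_force: [0.4, 0.6, -0.0]
gripper_width: 67.2
grip_force: 0.0
```

```bash
python3 - <<'E'
from h import *
st();go(411.8,245.8,18,-79.2)
for nm in('top','scene'):
    p,d=shot(nm,nm+'6');P=pts(nm,d);h=cv2.cvtColor(p,cv2.COLOR_RGB2HSV)
    dk=(h[...,0]<14)&(h[...,1]>110)&(h[...,2]<130)
    for n,box,lo in(('clamp',(340,640,120,310),30),('rack',(400,650,-310,-110),27)):
        nl,lab,s,_=cv2.connectedComponentsWithStats((dk&region(P,lo,60,box)).astype(np.uint8))
        for i in range(1,nl):
            if s[i,4]>60:print(nm,n,s[i],rect(P,lab==i),np.median(P[lab==i][:,2]).round(1))
a=cv2.imread('pics/top6.png')[140:250,200:320];b=cv2.imread('pics/scene6.png')[150:260,180:300]
cv2.imwrite('pics/b6.png',cv2.resize(np.hstack([a,b]),None,fx=3.3,fy=3.3,interpolation=cv2.INTER_CUBIC))
E
```

```text
t 21.82 [409.4 245.6 151.2] yaw -79.3 z [-0. -0. -1.] w 67.2 gf 0.0 F [ 0.4  0.6 -0. ] T [-0.03 -0.02  0.  ] j [ 0.46 -0.04  1.66 -0.    1.53  1.85]
go (411.8, 245.8, 18, -79.2) [0.0024 0.0002 0.1332] [ 0.02  0.01 -0.05] rows 2.1
top clamp [164 205  16  27 319] (array([439.1, 169.1]), array([43.3, 84.7]), np.float32(9.99)) 37.8
top clamp [147 222   9  13  70] (array([405.2, 235. ]), array([24.3, 40.8]), np.float32(11.2)) 38.1
top rack [265 162  14  26 303] (array([ 583.7, -163.8]), array([41.2, 87.9]), np.float32(2.56)) 34.0
scene clamp [341 154  16  17 132] (array([409.3, 243.8]), array([48.6, 54.9]), np.float32(20.5)) 36.4
scene clamp [320 162  19  17 175] (array([427. , 164.2]), array([47.3, 61.5]), np.float32(16.38)) 36.9
scene rack [232 216  21  27 340] (array([ 584.1, -163.2]), array([43.4, 90.6]), np.float32(1.87)) 32.9
```

View pics/b6.png

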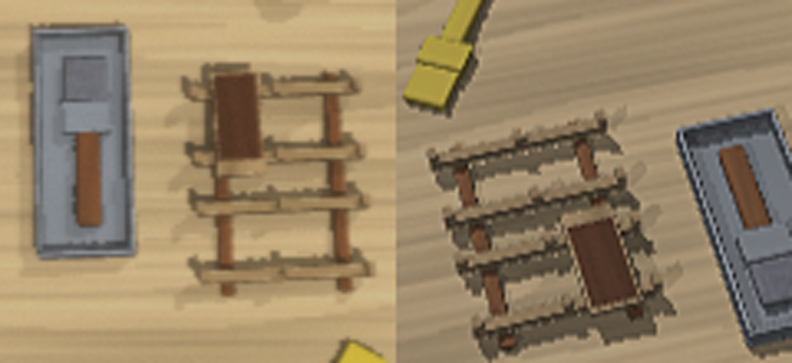

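```bash
python3 - <<'E'
from h import *
z=np.load('pics/top0.npz')['p'];z6=np.load('pics/top6.npz')['p']
m=camera_model('top');K=np.array(m['K']);Ti=np.linalg.inv(m['cam_to_world'])
def px(w):
    q=Ti@np.r_[w,1];return np.float32([K[0,2]+K[0,0]*q[0]/-q[2],K[1,2]-K[1,1]*q[1]/-q[2]])
C=np.array([490,220.]);a=np.radians(10.8);X=np.array([np.cos(a),np.sin(a)]);Y=np.array([-X[1],X[0]])
for nm,im,sx,yy in(('UL0',z,1,40),('LL0',z,-1,40),('LR0',z,-1,-40),('LR6',z6,-1,-40)):
    r=[]
    for x in range(14,131,4):
        u=[px(np.r_[C+sx*x*X+(yy+dy)*Y,38]) for dy in(-8,0,8)]
        v=np.mean([cv2.getRectSubPix(im,(1,1),tuple(map(float,k)))[0,0] for k in u],0);r.append(f'{x}:{int(v[0])}/{int(v[2])}')
    print(nm,' '.join(r))
for nm,im,sx,yy in(('UL0',z,1,40),('LL0',z,-1,40),('LR0',z,-1,-40)):
    r=[]
    for dy in range(-36,37,3):
        v=np.mean([cv2.getRectSubPix(im,(1,1),tuple(map(float,px(np.r_[C+sx*x*X+(yy+dy)*Y,38]))))[0,0] for x in(60,75,85)],0);r.append(f'{dy}:{int(v[0])}/{int(v[2])}')
    print(nm,'y',' '.join(r))
E
```

```text
UL0 14:172/184 18:172/182 22:129/123 26:75/47 30:81/37 34:83/37 38:83/36 42:84/37 46:84/38 50:83/37 54:84/37 58:84/38 62:84/37 66:84/36 70:84/37 74:84/37 78:84/38 82:85/38 86:84/38 90:84/37 94:84/37 98:84/37 102:85/38 106:84/37 110:85/38 114:110/56 118:140/78 122:141/80 126:116/70 130:112/69
LL0 14:162/173 18:114/112 22:77/45 26:73/33 30:73/33 34:73/33 38:74/34 42:74/33 46:75/33 50:73/33 54:74/34 58:76/34 62:79/35 66:82/36 70:82/36 74:82/35 78:82/35 82:82/36 86:82/36 90:81/35 94:81/34 98:83/36 102:101/49 106:143/79 110:152/86 114:152/85 118:140/81 122:126/73 126:126/72 130:86/64
LR0 14:166/178 18:106/103 22:76/42 26:77/36 30:81/36 34:81/36 38:82/36 42:82/38 46:83/37 50:82/37 54:82/36 58:82/36 62:82/36 66:82/36 70:83/37 74:83/36 78:83/36 82:81/36 86:82/37 90:82/35 94:82/36 98:85/38 102:109/54 106:147/82 110:153/87 114:152/87 118:135/78 122:128/73 126:121/72 130:102/78
LR6 14:110/103 18:75/40 22:74/34 26:75/35 30:75/34 34:76/35 38:80/36 42:83/37 46:83/37 50:83/38 54:83/37 58:83/38 62:83/37 66:83/37 70:83/38 74:84/38 78:84/37 82:83/37 86:83/38 90:83/37 94:83/37 98:86/39 102:110/55 106:151/85 110:156/88 114:156/89 118:137/79 122:130/75 126:123/73 130:103/80
UL0 y -36:91/83 -33:90/81 -30:93/80 -27:107/74 -24:121/69 -21:105/53 -18:91/42 -15:86/38 -12:83/37 -9:83/37 -6:85/38 -3:86/38 0:86/39 3:86/38 6:85/38 9:82/36 12:81/36 15:81/36 18:86/40 21:103/57 24:107/75 27:125/88 30:151/99 33:164/103 36:167/105
LL0 y -36:112/113 -33:113/114 -30:104/95 -27:121/83 -24:123/69 -21:100/49 -18:86/38 -15:83/37 -12:81/36 -9:82/36 -6:83/36 -3:83/36 0:82/35 3:81/34 6:78/34 9:77/34 12:77/33 15:78/34 18:88/42 21:116/72 24:119/92 27:142/99 30:167/107 33:176/111 36:177/112
LR0 y -36:111/109 -33:109/109 -30:109/102 -27:122/90 -24:120/71 -21:99/49 -18:87/39 -15:83/37 -12:82/37 -9:83/37 -6:84/37 -3:85/37 0:84/37 3:83/36 6:81/36 9:79/35 12:78/34 15:80/36 18:87/42 21:111/66 24:109/89 27:105/101 30:104/105 33:102/102 36:99/99
```

The two near panels lie the other way round, with the 16 mm pale strip outward, but cover the same span. I'll pick the near-left one.

Call:
play_rows(
  increments=[0.002, 0, 0.04, 0, 0, 0, 0.002, 0, 0.08, 0, 0, 0, 0.002, 0, 0.11, 0, 0, 0, 0.002, 0, 0.132, 0, 0, 0, 0.002, 0, 0.132, 0, 0, 0],
)

```text
time_s: 22.55
ee_pos: [410.7, 244.9, 17.7]
ee_rot: [0.996, 0.093, -0.002, 0.001]
wrist_force: [-0.0, 0.1, 0.8]
gripper_width: 66.8
grip_force: 0.0
```

Call:
play_rows(
  increments=[0, 0, 0, 0, 0, 0, 0, 0, 0, 0, 0, 0, 0, 0, 0, 0, 0, 0, 0, 0, 0, 0, 0, 0],
  fingers=0.042,
)

```text
time_s: 23.05
ee_pos: [412.4, 246.6, 20.6]
ee_rot: [0.996, 0.094, 0.001, -0.0]
wrist_force: [0.9, -1.8, 5.8]
gripper_width: 49.2
grip_force: 42.6
```

```bash
python3 -c "
from h import *
st()"
```

```text
t 23.05 [412.4 246.6  20.6] yaw -79.3 z [ 0.003  0.001 -1.   ] w 49.2 gf 42.6 F [ 0.9 -1.8  5.8] T [-0.31  0.06 -0.07] j [ 0.46  0.11  1.77 -0.    1.25  1.85]
```

Call:
play_rows(
  increments=[0, 0, -0.005, 0, 0, 0, 0, 0, -0.01, 0, 0, 0, 0, 0, -0.013, 0, 0, 0, 0, 0, -0.013, 0, 0, 0],
)

```text
time_s: 23.55
ee_pos: [411.5, 246.4, 32.4]
ee_rot: [0.996, 0.094, 0.0, -0.0]
wrist_force: [0.2, 0.6, -1.0]
gripper_width: 48.8
grip_force: 41.9
```

Call:
play_rows(
  increments=[-0.006, 0, 0, 0, 0, 0, -0.013, 0, 0, 0, 0, 0, -0.02, 0, 0, 0, 0, 0, -0.027, 0, 0, 0, 0, 0, -0.027, 0, 0, 0, 0, 0],
)

```text
time_s: 24.18
ee_pos: [384.4, 241.3, 32.2]
ee_rot: [0.996, 0.094, -0.0, -0.0]
wrist_force: [0.3, -0.8, -1.3]
gripper_width: 49.4
grip_force: 41.9
```

Call:
play_rows(
  increments=[0, 0, -0.02, 0, 0, 0, 0, 0, -0.05, 0, 0, 0, 0, 0, -0.08, 0, 0, 0, 0, 0, -0.1, 0, 0, 0, 0, 0, -0.1, 0, 0, 0],
)

```text
time_s: 24.8
ee_pos: [385.8, 241.8, 133.8]
ee_rot: [0.996, 0.094, 0.002, -0.001]
wrist_force: [-0.4, -0.1, -1.7]
gripper_width: 48.9
grip_force: 41.9
```

```bash
python3 -c "
from h import *
st();go(451.7,-252.9,120,-87.7)"
```

```text
t 24.8 [385.8 241.8 133.8] yaw -79.3 z [ 0.003  0.002 -1.   ] w 48.9 gf 41.9 F [-0.4 -0.1 -1.7] T [-0.01  0.04  0.01] j [ 0.48 -0.1   1.74  0.    1.49  1.86]
go (451.7, -252.9, 120, -87.7) [-0.0275  0.4983  0.0131] [-0.08 -0.2   8.45] rows 8.0
```

Call:
play_rows(
  increments=[-0.002, 0.04, 0, 0, 0, 0, -0.005, 0.09, 0, 0, 0, 0, -0.008, 0.15, 0, 0, 0, 0, -0.011, 0.2, 0, 0, 0, 0, -0.014, 0.25, 0, 0, 0, 0],
)

```text
time_s: 25.42
ee_pos: [417.2, -8.6, 130.9]
ee_rot: [0.996, 0.094, -0.001, -0.0]
wrist_force: [0.6, 0.4, -0.7]
gripper_width: 48.7
grip_force: 41.9
```

Call:
play_rows(
  increments=[-0.003, 0.06, 0, 0, 0, 2, -0.006, 0.12, 0, 0, 0, 4, -0.009, 0.18, 0, 0, 0, 6, -0.012, 0.22, 0.005, 0, 0, 8.4, -0.0135, 0.248, 0.013, 0, 0, 8.4],
)

```text
time_s: 26.05
ee_pos: [450.2, -254.9, 117.5]
ee_rot: [1.0, 0.019, -0.001, -0.0]
wrist_force: [-0.6, 0.4, -0.6]
gripper_width: 48.8
grip_force: 41.9
```

Call:
play_rows(
  increments=[0, 0, 0, 0, 0, 0, 0, 0, 0.03, 0, 0, 0],
)

```text
time_s: 26.3
ee_pos: [451.7, -253.3, 90.2]
ee_rot: [1.0, 0.02, 0.002, 0.001]
wrist_force: [0.1, -1.0, -0.0]
gripper_width: 49.0
grip_force: 42.0
```

```bash
python3 - <<'E'
from h import *
st();go(451.7,-252.9,20,-87.7);shot('scene','s7')
b=cv2.imread('pics/s7.png')[130:250,160:280]
cv2.imwrite('pics/b7.png',cv2.resize(b,None,fx=3.5,fy=3.5,interpolation=cv2.INTER_CUBIC))
E
```

```text
t 26.3 [ 451.7 -253.3   90.2] yaw -87.7 z [ 0.003 -0.002 -1.   ] w 49.0 gf 42.0 F [ 0.1 -1.  -0. ] T [-0.    0.04  0.02] j [-0.58  0.12  1.61  0.    1.4   0.95]
go (451.7, -252.9, 20, -87.7) [-0.0002 -0.0005  0.0702] [ 0.1  -0.18  0.04] rows 1.1
```

View pics/b7.png

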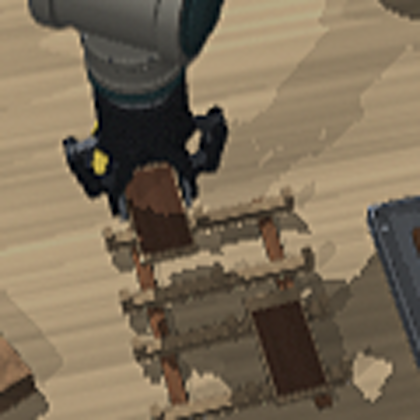

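Call:
play_rows(
  increments=[0, 0, 0.03, 0, 0, 0, 0, 0, 0.055, 0, 0, 0, 0, 0, 0.067, 0, 0, 0, 0, 0, 0.07, 0, 0, 0, 0, 0, 0.07, 0, 0, 0],
)

```text
time_s: 26.98
ee_pos: [451.2, -253.1, 20.0]
ee_rot: [1.0, 0.021, 0.0, 0.0]
wrist_force: [0.6, 0.9, -1.1]
gripper_width: 49.5
grip_force: 41.9
```

Call:
play_rows(
  increments=[0, 0, 0.001, 0, 0, 0, 0, 0, 0.001, 0, 0, 0],
)

```text
time_s: 27.22
ee_pos: [451.0, -253.3, 18.7]
ee_rot: [1.0, 0.02, 0.0, 0.0]
wrist_force: [-0.3, 0.0, -0.1]
gripper_width: 49.1
grip_force: 41.9
```

```bash
python3 -c "
from h import *
st()"
```

```text
t 27.23 [ 451.  -253.3   18.7] yaw -87.7 z [ 0.001 -0.    -1.   ] w 49.1 gf 41.9 F [-0.3  0.  -0.1] T [-0.04 -0.03  0.02] j [-0.58  0.22  1.66  0.    1.26  0.95]
```

Call:
play_rows(
  increments=[0, 0, 0.001, 0, 0, 0, 0, 0, 0.002, 0, 0, 0, 0, 0, 0.002, 0, 0, 0],
)

```text
time_s: 27.6
ee_pos: [450.8, -253.2, 16.7]
ee_rot: [1.0, 0.02, 0.0, 0.0]
wrist_force: [-2.2, 1.0, 4.8]
gripper_width: 48.9
grip_force: 42.4
```

Call:
play_rows(
  increments=[0, 0, 0, 0, 0, 0, 0, 0, 0, 0, 0, 0, 0, 0, 0, 0, 0, 0],
  fingers=0.065,
)

```text
time_s: 27.98
ee_pos: [450.7, -253.0, 16.0]
ee_rot: [1.0, 0.021, -0.0, -0.0]
wrist_force: [-0.6, 0.1, 0.3]
gripper_width: 64.9
grip_force: 0.0
```

Call:
play_rows(
  increments=[0, 0, -0.02, 0, 0, 0, 0, 0, -0.05, 0, 0, 0, 0, 0, -0.1, 0, 0, 0, 0, 0, -0.14, 0, 0, 0, 0, 0, -0.14, 0, 0, 0],
)

```text
time_s: 28.6
ee_pos: [452.3, -254.1, 160.1]
ee_rot: [1.0, 0.02, 0.003, 0.002]
wrist_force: [-0.3, -0.7, -0.4]
gripper_width: 64.9
grip_force: 0.0
```

```bash
python3 -c "
from h import *
st();go(426.8,167.2,150,-79.2)"
```

```text
t 28.6 [ 452.3 -254.1  160.1] yaw -87.7 z [ 0.006 -0.004 -1.   ] w 64.9 gf 0.0 F [-0.3 -0.7 -0.4] T [-0.    0.06  0.05] j [-0.58  0.06  1.53  0.    1.54  0.95]
go (426.8, 167.2, 150, -79.2) [-0.0082 -0.422   0.0083] [ 0.27 -0.33 -8.45] rows 6.8
```

Call:
play_rows(
  increments=[-0.001, -0.05, 0, 0, 0, 0, -0.002, -0.1, 0, 0, 0, 0, -0.003, -0.155, 0, 0, 0, 0, -0.004, -0.21, 0, 0, 0, 0, -0.005, -0.26, 0, 0, 0, 0],
)

```text
time_s: 29.22
ee_pos: [434.2, 8.3, 155.0]
ee_rot: [1.0, 0.021, -0.001, -0.0]
wrist_force: [0.6, -1.2, 0.6]
gripper_width: 65.2
grip_force: 0.0
```

Call:
play_rows(
  increments=[-0.001, -0.05, 0, 0, 0, -3, -0.002, -0.1, 0, 0, 0, -6, -0.003, -0.162, 0.005, 0, 0, -8.4, -0.003, -0.162, 0.005, 0, 0, -8.4, -0.003, -0.162, 0.005, 0, 0, -8.4],
  fingers=0.067,
)

```text
time_s: 29.85
ee_pos: [425.0, 167.9, 150.2]
ee_rot: [0.996, 0.094, -0.001, 0.0]
wrist_force: [0.3, 0.4, 0.6]
gripper_width: 66.6
grip_force: 0.0
```

```bash
python3 - <<'E'
from h import *
st();go(426.8,167.2,18,-79.2)
for nm in('top','scene'):
    p,d=shot(nm,nm+'8');P=pts(nm,d);h=cv2.cvtColor(p,cv2.COLOR_RGB2HSV)
    dk=(h[...,0]<14)&(h[...,1]>110)&(h[...,2]<130)
    for n,box,lo in(('rack',(380,650,-310,-110),27),):
        nl,lab,s,_=cv2.connectedComponentsWithStats((dk&region(P,lo,60,box)).astype(np.uint8))
        for i in range(1,nl):
            if s[i,4]>60:print(nm,n,s[i],rect(P,lab==i),np.median(P[lab==i][:,2]).round(1))
E
```

```text
t 29.85 [425.  167.9 150.2] yaw -79.2 z [-0.002 -0.001 -1.   ] w 66.6 gf 0.0 F [0.3 0.4 0.6] T [-0.02  0.02  0.05] j [ 0.3  -0.1   1.71 -0.    1.53  1.68]
go (426.8, 167.2, 18, -79.2) [0.0018 0.001  0.1322] [ 0.03  0.09 -0.03] rows 2.1
top rack [265 162  14  26 302] (array([ 583. , -163.8]), array([41.9, 87.8]), np.float32(2.3)) 33.9
top rack [292 197  14  26 308] (array([ 463.6, -252.3]), array([40.6, 86.4]), np.float32(1.79)) 34.1
scene rack [197 191  19  25 296] (array([ 464.2, -252.9]), array([42.5, 92.7]), np.float32(2.91)) 32.9
scene rack [232 216  21  27 342] (array([ 583. , -163.9]), array([43. , 92.2]), np.float32(2.85)) 32.8
```

Call:
play_rows(
  increments=[0.001, 0.001, 0.04, 0, 0, 0, 0.001, 0.001, 0.08, 0, 0, 0, 0.001, 0.001, 0.11, 0, 0, 0, 0.001, 0.001, 0.132, 0, 0, 0, 0.001, 0.001, 0.132, 0, 0, 0],
)

```text
time_s: 30.58
ee_pos: [425.7, 165.9, 17.7]
ee_rot: [0.996, 0.092, -0.002, 0.0]
wrist_force: [-0.7, -0.2, 0.7]
gripper_width: 67.2
grip_force: 0.0
```

Call:
play_rows(
  increments=[0, 0, 0, 0, 0, 0, 0, 0, 0, 0, 0, 0, 0, 0, 0, 0, 0, 0, 0, 0, 0, 0, 0, 0],
  fingers=0.042,
)

```text
time_s: 31.08
ee_pos: [427.6, 167.5, 20.6]
ee_rot: [0.996, 0.094, 0.001, 0.0]
wrist_force: [-1.0, -2.1, 5.6]
gripper_width: 49.4
grip_force: 42.6
```

```bash
python3 -c "
from h import *
st()"
```

```text
t 31.07 [427.6 167.5  20.6] yaw -79.3 z [ 0.003  0.    -1.   ] w 49.4 gf 42.6 F [-1.  -2.1  5.6] T [-0.36  0.11 -0.01] j [ 0.29  0.06  1.84 -0.    1.25  1.68]
```

Call:
play_rows(
  increments=[0, 0, -0.005, 0, 0, 0, 0, 0, -0.01, 0, 0, 0, 0, 0, -0.013, 0, 0, 0, 0, 0, -0.013, 0, 0, 0],
)

```text
time_s: 31.58
ee_pos: [426.7, 167.5, 32.4]
ee_rot: [0.996, 0.094, 0.0, -0.0]
wrist_force: [-0.5, -0.3, -0.4]
gripper_width: 48.9
grip_force: 41.9
```

Call:
play_rows(
  increments=[-0.006, 0, 0, 0, 0, 0, -0.013, 0, 0, 0, 0, 0, -0.02, 0, 0, 0, 0, 0, -0.027, 0, 0, 0, 0, 0, -0.027, 0, 0, 0, 0, 0],
)

```text
time_s: 32.2
ee_pos: [399.6, 162.4, 32.2]
ee_rot: [0.996, 0.094, 0.0, -0.0]
wrist_force: [-0.3, 1.1, -1.7]
gripper_width: 48.9
grip_force: 41.9
```

Call:
play_rows(
  increments=[0, 0, -0.02, 0, 0, 0, 0, 0, -0.05, 0, 0, 0, 0, 0, -0.08, 0, 0, 0, 0, 0, -0.1, 0, 0, 0, 0, 0, -0.1, 0, 0, 0],
)

```text
time_s: 32.83
ee_pos: [401.1, 162.7, 133.7]
ee_rot: [0.996, 0.094, 0.002, -0.0]
wrist_force: [-0.3, 0.6, -0.2]
gripper_width: 48.8
grip_force: 41.9
```

```bash
python3 -c "
from h import *
st();go(449,-168.9,120,-87.7)"
```

```text
t 32.83 [401.1 162.7 133.7] yaw -79.3 z [ 0.004  0.001 -1.   ] w 48.8 gf 41.9 F [-0.3  0.6 -0.2] T [ 0.   -0.03  0.04] j [ 0.3  -0.16  1.8   0.    1.5   1.68]
go (449, -168.9, 120, -87.7) [-0.0148  0.3347  0.0135] [-0.04 -0.21  8.45] rows 5.4
```

Call:
play_rows(
  increments=[-0.002, 0.03, 0, 0, 0, 0, -0.004, 0.07, 0, 0, 0, 0, -0.006, 0.11, 0, 0, 0, 0, -0.008, 0.15, 0, 0, 0, 0, -0.009, 0.19, 0, 0, 0, 0],
)

```text
time_s: 33.45
ee_pos: [426.2, -27.2, 130.8]
ee_rot: [0.996, 0.094, -0.001, -0.0]
wrist_force: [0.5, 0.2, -0.9]
gripper_width: 49.1
grip_force: 41.9
```

Call:
play_rows(
  increments=[-0.002, 0.04, 0, 0, 0, 2, -0.003, 0.08, 0, 0, 0, 4, -0.005, 0.12, 0.005, 0, 0, 6, -0.006, 0.144, 0.013, 0, 0, 8.4, -0.006, 0.144, 0.013, 0, 0, 8.4],
)

```text
time_s: 34.08
ee_pos: [446.7, -169.3, 117.0]
ee_rot: [1.0, 0.019, -0.002, -0.001]
wrist_force: [-0.4, -0.3, -1.5]
gripper_width: 49.1
grip_force: 41.9
```

Call:
play_rows(
  increments=[0, 0, 0, 0, 0, 0, 0, 0, 0.03, 0, 0, 0],
)

```text
time_s: 34.33
ee_pos: [449.3, -168.3, 91.1]
ee_rot: [1.0, 0.021, 0.003, 0.001]
wrist_force: [0.3, -0.3, -1.2]
gripper_width: 49.0
grip_force: 41.9
```

```bash
python3 - <<'E'
from h import *
st();go(449,-168.9,20,-87.7);p,d=shot('scene','s9');P=pts('scene',d);h=cv2.cvtColor(p,cv2.COLOR_RGB2HSV)
m=(h[...,0]<14)&(h[...,1]>110)&(h[...,2]<130)&region(P,50,140,(380,560,-215,-120));m&=big(m);print(m.sum(),rect(P,m),np.median(P[m][:,2]))
E
```

```text
t 34.33 [ 449.3 -168.3   91.1] yaw -87.6 z [ 0.005 -0.002 -1.   ] w 49.0 gf 41.9 F [ 0.3 -0.3 -1.2] T [ 0.01 -0.06 -0.03] j [-0.44  0.02  1.72  0.    1.4   1.09]
go (449, -168.9, 20, -87.7) [-0.0006  0.0005  0.0711] [ 0.13 -0.29  0.15] rows 1.1
293 (array([ 463.6, -167.4]), array([43.5, 88.3]), np.float32(2.89)) 107.22080299078448
```

Call:
play_rows(
  increments=[0, 0, 0.03, 0, 0, 0, 0, 0, 0.055, 0, 0, 0, 0, 0, 0.067, 0, 0, 0, 0, 0, 0.07, 0, 0, 0, 0, 0, 0.071, 0, 0, 0],
)

```text
time_s: 35.0
ee_pos: [448.2, -168.6, 19.0]
ee_rot: [1.0, 0.021, 0.001, 0.0]
wrist_force: [0.5, -0.5, -0.4]
gripper_width: 48.8
grip_force: 41.9
```

Call:
play_rows(
  increments=[0, 0, 0.001, 0, 0, 0, 0, 0, 0.002, 0, 0, 0, 0, 0, 0.003, 0, 0, 0, 0, 0, 0.003, 0, 0, 0],
)

```text
time_s: 35.5
ee_pos: [448.0, -168.7, 16.6]
ee_rot: [1.0, 0.02, 0.0, 0.0]
wrist_force: [-4.8, 2.0, 9.3]
gripper_width: 48.8
grip_force: 42.9
```

```bash
python3 -c "
from h import *
st()"
```

```text
t 35.5 [ 448.  -168.7   16.6] yaw -87.7 z [ 0.001 -0.    -1.   ] w 48.8 gf 42.9 F [-4.8  2.   9.3] T [0.4  0.7  0.05] j [-0.44  0.12  1.78  0.    1.24  1.09]
```

Call:
play_rows(
  increments=[0, 0, 0, 0, 0, 0, 0, 0, 0, 0, 0, 0, 0, 0, 0, 0, 0, 0],
  fingers=0.065,
)

```text
time_s: 35.88
ee_pos: [447.6, -168.5, 15.0]
ee_rot: [1.0, 0.02, -0.0, -0.0]
wrist_force: [0.7, -0.6, 0.2]
gripper_width: 64.9
grip_force: 0.0
```

Call:
play_rows(
  increments=[0, 0, -0.02, 0, 0, 0, 0, 0, -0.05, 0, 0, 0, 0, 0, -0.1, 0, 0, 0, 0, 0, -0.15, 0, 0, 0, 0, 0, -0.15, 0, 0, 0],
)

```text
time_s: 36.5
ee_pos: [449.6, -169.4, 169.7]
ee_rot: [1.0, 0.021, 0.004, 0.002]
wrist_force: [-0.2, 1.1, -0.9]
gripper_width: 65.2
grip_force: 0.0
```

```bash
python3 -c "
from h import *
st();go(489.8,219.8,165,-87.7)"
```

```text
t 36.5 [ 449.6 -169.4  169.7] yaw -87.7 z [ 0.008 -0.004 -1.   ] w 65.2 gf 0.0 F [-0.2  1.1 -0.9] T [ 0.07 -0.01  0.  ] j [-0.44 -0.05  1.63  0.    1.56  1.09]
go (489.8, 219.8, 165, -87.7) [ 0.0561 -0.3873  0.0037] [ 0.22 -0.45  0.05] rows 6.3
```

Call:
play_rows(
  increments=[0.008, -0.055, 0, 0, 0, 0, 0.016, -0.11, 0, 0, 0, 0, 0.024, -0.165, 0, 0, 0, 0, 0.032, -0.22, 0, 0, 0, 0, 0.04, -0.275, 0, 0, 0, 0],
  fingers=0.045,
)

```text
time_s: 37.12
ee_pos: [475.8, 109.6, 164.0]
ee_rot: [1.0, 0.02, -0.001, 0.0]
wrist_force: [0.7, -0.8, 0.5]
gripper_width: 45.2
grip_force: 0.0
```

Call:
play_rows(
  increments=[0.005, -0.04, 0, 0, 0, 10, 0.01, -0.08, 0, 0, 0, 20, 0.016, -0.112, 0, 0, 0, 30, 0.016, -0.112, 0, 0, 0, 40, 0.016, -0.112, 0, 0, 0, 50],
)

```text
time_s: 37.75
ee_pos: [487.1, 220.7, 163.5]
ee_rot: [0.914, -0.406, -0.001, 0.001]
wrist_force: [-0.3, 1.5, -0.3]
gripper_width: 44.9
grip_force: 0.0
```

Call:
play_rows(
  increments=[0, 0, 0, 0, 0, 2.5, 0, 0, 0, 0, 0, 2.5],
)

```text
time_s: 38.0
ee_pos: [487.3, 220.3, 163.9]
ee_rot: [0.906, -0.424, -0.001, 0.001]
wrist_force: [0.7, -0.2, -0.1]
gripper_width: 45.0
grip_force: 0.0
```

```bash
python3 - <<'E'
from h import *
st();go(489.8,219.8,86,-140.3)
for nm in('top','scene'):
    p,d=shot(nm,nm+'10');P=pts(nm,d);h=cv2.cvtColor(p,cv2.COLOR_RGB2HSV)
    dk=(h[...,0]<14)&(h[...,1]>110)&(h[...,2]<130)
    nl,lab,s,_=cv2.connectedComponentsWithStats((dk&region(P,27,60,(380,650,-310,-110))).astype(np.uint8))
    for i in range(1,nl):
        if s[i,4]>60:print(nm,s[i],rect(P,lab==i),np.median(P[lab==i][:,2]).round(1))
a=cv2.imread('pics/top10.png')[140:250,180:320];b=cv2.imread('pics/scene10.png')[140:260,180:400]
cv2.imwrite('pics/b10.png',np.vstack([cv2.resize(a,(616,484-184)),cv2.resize(b,(616,300))])[:600])
E
```

```text
t 38.0 [487.3 220.3 163.9] yaw -140.1 z [-0.002 -0.001 -1.   ] w 45.0 gf 0.0 F [ 0.7 -0.2 -0.1] T [-0.01  0.02 -0.01] j [0.36 0.11 1.47 0.   1.56 2.8 ]
go (489.8, 219.8, 86, -140.3) [ 0.002  -0.0018  0.0779] [0.1  0.04 0.18] rows 1.2
top [265 163  14  25 297] (array([ 583.4, -163.8]), array([40.6, 86.8]), np.float32(2.78)) 33.6
top [292 197  14  26 309] (array([ 463.7, -252.1]), array([41.1, 86.1]), np.float32(1.63)) 34.2
top [267 198  14  26 314] (array([ 461.4, -168. ]), array([41. , 86.6]), np.float32(1.97)) 33.9
scene [223 186  20  24 297] (array([ 460.7, -167.5]), array([44.2, 91.8]), np.float32(2.66)) 32.9
scene [197 191  19  25 302] (array([ 464. , -252.6]), array([42.9, 90.5]), np.float32(2.04)) 33.2
scene [232 216  21  27 339] (array([ 582.6, -163.3]), array([43.4, 92. ]), np.float32(2.93)) 33.0
```

View pics/b10.png

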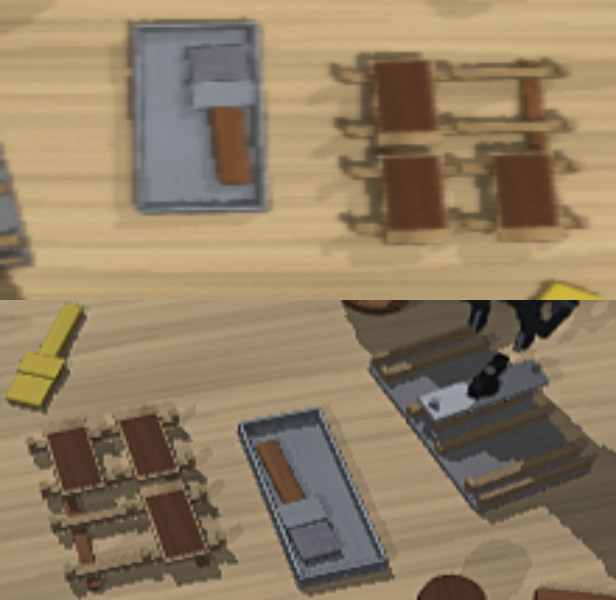

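All three panels lie flat in their own bays and the clamp is empty. The brush was knocked sideways but is still inside the tray, at (215,115). Now to screw the knob back down.

Call:
play_rows(
  increments=[0.002, -0.0015, 0.02, 0, 0, 0, 0.002, -0.0015, 0.05, 0, 0, 0, 0.002, -0.0015, 0.07, 0, 0, 0, 0.002, -0.0015, 0.078, 0, 0, 0, 0.002, -0.0015, 0.078, 0, 0, 0],
)

```text
time_s: 38.72
ee_pos: [490.1, 219.8, 87.0]
ee_rot: [0.906, -0.424, -0.0, 0.0]
wrist_force: [0.5, 0.5, 0.6]
gripper_width: 45.0
grip_force: 0.0
```

Call:
play_rows(
  increments=[0, 0, 0, 0, 0, 0, 0, 0, 0, 0, 0, 0, 0, 0, 0, 0, 0, 0, 0, 0, 0, 0, 0, 0, 0, 0, 0, 0, 0, 0],
  fingers=0.008,
  force=60,
)

```text
time_s: 39.35
ee_pos: [490.4, 219.8, 88.5]
ee_rot: [0.906, -0.424, 0.0, -0.0]
wrist_force: [-4.0, -2.9, 5.3]
gripper_width: 14.8
grip_force: 59.1
```

```bash
python3 -c "
from h import *
st()"
```

```text
t 39.35 [490.4 219.8  88.5] yaw -140.1 z [ 0.001 -0.    -1.   ] w 14.8 gf 59.1 F [-4.  -2.9  5.3] T [-0.42  0.57  0.26] j [ 0.35  0.18  1.55 -0.    1.41  2.8 ]
```

Call:
play_rows(
  increments=[0, 0, 0.0008, 0, 0, -9, 0, 0, 0.0016, 0, 0, -19, 0, 0, 0.0024, 0, 0, -29, 0, 0, 0.0032, 0, 0, -39, 0, 0, 0.004, 0, 0, -48],
)

```text
time_s: 39.98
ee_pos: [490.4, 219.9, 84.5]
ee_rot: [1.0, -0.016, 0.0, -0.0]
wrist_force: [-2.9, -2.5, 6.0]
gripper_width: 14.6
grip_force: 59.0
```

Call:
play_rows(
  increments=[0, 0, 0.0008, 0, 0, -9, 0, 0, 0.0016, 0, 0, -19, 0, 0, 0.0024, 0, 0, -29, 0, 0, 0.0032, 0, 0, -39, 0, 0, 0.004, 0, 0, -48],
)

```text
time_s: 40.6
ee_pos: [490.3, 220.0, 80.5]
ee_rot: [0.92, 0.392, 0.0, -0.0]
wrist_force: [-2.9, -0.8, 6.4]
gripper_width: 14.6
grip_force: 59.1
```

```bash
python3 -c "
from h import *
st()"
```

```text
t 40.6 [490.3 220.   80.5] yaw -43.9 z [ 0.001  0.001 -1.   ] w 14.6 gf 59.1 F [-2.9 -0.8  6.4] T [-0.21  0.68 -0.08] j [0.35 0.19 1.56 0.   1.39 1.12]
```

Call:
play_rows(
  increments=[0, 0, 0.0008, 0, 0, -9, 0, 0, 0.0016, 0, 0, -19, 0, 0, 0.0024, 0, 0, -29, 0, 0, 0.0032, 0, 0, -39, 0, 0, 0.004, 0, 0, -48],
)

```text
time_s: 41.22
ee_pos: [490.2, 220.0, 76.4]
ee_rot: [0.681, 0.732, 0.0, -0.0]
wrist_force: [-4.6, -1.2, 7.3]
gripper_width: 14.6
grip_force: 59.1
```

Call:
play_rows(
  increments=[0, 0, 0.0008, 0, 0, -9, 0, 0, 0.0016, 0, 0, -19, 0, 0, 0.0024, 0, 0, -29, 0, 0, 0.0032, 0, 0, -39, 0, 0, 0.004, 0, 0, -48],
)

```text
time_s: 41.85
ee_pos: [490.1, 219.9, 72.4]
ee_rot: [0.324, 0.946, 0.0, 0.0]
wrist_force: [-4.9, -1.7, 7.1]
gripper_width: 14.8
grip_force: 59.2
```

Call:
play_rows(
  increments=[0, 0, 0.0006, 0, 0, -8, 0, 0, 0.0012, 0, 0, -16, 0, 0, 0.0018, 0, 0, -24, 0, 0, 0.0024, 0, 0, -32, 0, 0, 0.003, 0, 0, -36],
)

```text
time_s: 42.48
ee_pos: [490.1, 219.8, 69.4]
ee_rot: [0.017, 1.0, 0.0, 0.0]
wrist_force: [-5.2, -2.5, 7.6]
gripper_width: 15.0
grip_force: 59.2
```

```bash
python3 -c "
from h import *
st()"
```

```text
t 42.48 [490.1 219.8  69.4] yaw 88.0 z [ 0.  0. -1.] w 15.0 gf 59.2 F [-5.2 -2.5  7.6] T [-0.47  0.94 -0.08] j [ 0.35  0.2   1.57 -0.    1.37 -1.18]
```

Call:
play_rows(
  increments=[0, 0, 0.0003, 0, 0, -4, 0, 0, 0.0006, 0, 0, -8, 0, 0, 0.0006, 0, 0, -8, 0, 0, 0.0006, 0, 0, -8],
)

```text
time_s: 42.98
ee_pos: [490.1, 219.8, 68.7]
ee_rot: [-0.051, 0.999, -0.0, 0.0]
wrist_force: [-4.5, -1.5, 5.7]
gripper_width: 14.8
grip_force: 59.1
```

```bash
python3 -c "
from h import *
st()"
```

```text
t 42.98 [490.1 219.8  68.7] yaw 95.9 z [ 0. -0. -1.] w 14.8 gf 59.1 F [-4.5 -1.5  5.7] T [-0.43  0.81  0.23] j [ 0.35  0.2   1.57 -0.    1.37 -1.32]
```

Call:
play_rows(
  increments=[0, 0, 0.0003, 0, 0, -3, 0, 0, 0.0005, 0, 0, -6, 0, 0, 0.0005, 0, 0, -6],
)

```text
time_s: 43.35
ee_pos: [490.1, 219.8, 68.3]
ee_rot: [-0.103, 0.995, 0.0, 0.0]
wrist_force: [-4.1, -3.4, 7.2]
gripper_width: 15.2
grip_force: 59.2
```

```bash
python3 -c "
from h import *
st()"
```

```text
t 43.35 [490.1 219.8  68.3] yaw 101.8 z [ 0.  0. -1.] w 15.2 gf 59.2 F [-4.1 -3.4  7.2] T [-0.42  0.81 -0.4 ] j [ 0.35  0.2   1.57  0.    1.37 -1.42]
```

Call:
play_rows(
  increments=[0, 0, 0, 0, 0, 0, 0, 0, 0, 0, 0, 0, 0, 0, -0.03, 0, 0, 0, 0, 0, -0.08, 0, 0, 0, 0, 0, -0.13, 0, 0, 0],
  fingers=0.04,
)

```text
time_s: 43.98
ee_pos: [490.0, 219.8, 198.4]
ee_rot: [-0.103, 0.995, 0.0, -0.0]
wrist_force: [0.4, -0.5, -0.6]
gripper_width: 40.3
grip_force: 0.0
```

Call:
play_rows(
  increments=[0.03, 0.04, -0.02, 0, 0, 0, 0.06, 0.08, -0.02, 0, 0, 0, 0.09, 0.12, -0.02, 0, 0, 0, 0.1, 0.16, -0.02, 0, 0, 0, 0.1, 0.16, -0.02, 0, 0, 0],
)

```text
time_s: 44.6
ee_pos: [358.0, 357.8, 217.1]
ee_rot: [-0.105, 0.994, 0.0, 0.0]
wrist_force: [-0.4, -0.3, 0.4]
gripper_width: 39.7
grip_force: 0.0
```

```bash
python3 - <<'E'
from h import *
st()
for nm in('top','scene'):
    p,d=shot(nm,nm+'11');P=pts(nm,d);h=cv2.cvtColor(p,cv2.COLOR_RGB2HSV)
    K=region(P,70,125,(440,540,170,270))&(p.max(2)<80)
    if K.sum()>20:print(nm,'knob',K.sum(),rect(P,K),np.median(P[K][:,2]))
    B=region(P,40,85,(440,540,140,300))&(p.min(2)>120);print('bar z',B.sum(),np.median(P[B][:,2]))
    brush(nm,box=(430,690,-60,50),lo=9,hi=60)
    dk=(h[...,0]<14)&(h[...,1]>110)&(h[...,2]<130)
    nl,lab,s,_=cv2.connectedComponentsWithStats((dk&region(P,27,60,(380,650,-310,-110))).astype(np.uint8))
    for i in range(1,nl):
        if s[i,4]>60:print(nm,s[i],rect(P,lab==i),np.median(P[lab==i][:,2]).round(1))
a=cv2.imread('pics/top11.png')[130:260,120:320];b=cv2.imread('pics/scene11.png')[130:260,180:400]
cv2.imwrite('pics/b11.png',np.hstack([cv2.resize(a,(400,260)),cv2.resize(b,(400,236+24))]))
E
```

```text
t 44.6 [358.  357.8 217.1] yaw 102.1 z [ 0.     0.001 -1.   ] w 39.7 gf 0.0 F [-0.4 -0.3  0.4] T [-0.02 -0.02  0.  ] j [ 0.71  0.    1.48  0.    1.66 -1.07]
top knob 108 (array([490.7, 218. ]), array([16.7, 71.5]), np.float32(10.84)) 85.37179760355559
bar z 417 50.84098637272746
top handle 168 (array([524.7, -29.2]), array([21. , 91.8]), np.float32(5.78)) [524.1 -29.2  20.7]
top ferr 657 (array([561.4,  -5.2]), array([ 98. , 239.4]), np.float32(1.91)) [587.5  -6.4  19.9]
top [265 162  14  26 295] (array([ 583.1, -163.9]), array([40.8, 87.1]), np.float32(2.38)) 34.1
top [292 197  14  26 308] (array([ 463.7, -252.3]), array([40.9, 85.3]), np.float32(1.82)) 34.1
top [267 198  14  26 311] (array([ 461.1, -168.2]), array([41.5, 86.1]), np.float32(2.38)) 34.0
scene knob 123 (array([492.4, 218.4]), array([18.5, 71.1]), np.float32(10.4)) 83.35241761065936
bar z 260 49.514157689326
scene handle 172 (array([524.4, -29.2]), array([23.9, 96.5]), np.float32(5.36)) [526.7 -29.6  19.6]
scene ferr 927 (array([564.9,  -5.2]), array([101.7, 242.5]), np.float32(1.64)) [589.8 -11.3  18.7]
scene [223 186  20  24 297] (array([ 462.1, -167.6]), array([44.1, 90.8]), np.float32(1.85)) 32.9
scene [197 191  19  25 301] (array([ 462.5, -252.7]), array([42.6, 92.9]), np.float32(2.16)) 33.0
scene [232 216  21  27 339] (array([ 583.1, -163.1]), array([43.2, 91.8]), np.float32(2.58)) 32.9
```

View pics/b11.png

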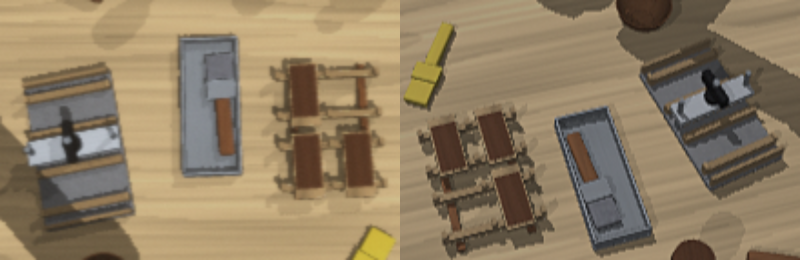

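The knob lines up with the clamp at 10.8°, and the bar top is back at 51 mm, so it is fully down. The brush lies flat in the tray and the three panels lie flat in their bays. Handing in.

```bash
python3 -c "
from h import *
print(ticket.close_job())"
```

```text
the job is handed in; nothing more can be done
None
```

The job is handed in at about 45 s on the robot's clock: the brush is in the tray, all three panels present lie flat and face up in separate rack bays, and the clamp's knob is screwed fully down again.

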